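# Find the pitch-gauge leaf that fits the clamped lead screw

## Task

Find out which of the three comb leaves matches the thread of the spindle clamped in the front lane of the cradle, by meshing leaves against the top of that thread, square to it and along it, until one sinks fully home in its grooves. Hang the leaf that fits in the single-slot job block, leave the other two hanging upright in the three-slot rack, let go, and do not disturb the things standing around.

Things in the scene. Friction and masses are not known exactly. Their poses are not given: they have to be found in the camera images.
- leaf_a: steel pitch-gauge comb leaf: plate 62 mm long (y), 6 mm thick (x), teeth 3.6 mm high along its lower edge; on top a dark wooden grip 44 mm (y) x 24 mm (x) x 34 mm high. Origin: middle of the line of tooth tips, its lowest line; z up. Teeth's root line at z = 3.6 mm, grip from z = 34 to 68 mm, overhanging the plate's faces by 9 mm. About 0.14 kg
- leaf_b: second comb leaf, the same as leaf_a except for the spacing of the teeth (8, 9 or 10 mm; each leaf has another). Which leaf fits which spindle is not told. Either way round will do
- leaf_c: third comb leaf, the same as leaf_a except for the spacing of the teeth. The leaves start hanging in the rack's three slots in any order
- spindle_a: plain steel lead-screw spindle, fixed level in a lane of the cradle: thread 110 mm long, 40 mm across the crests, 4 mm deep, 60 degree flanks, thinner journals at the ends. Origin: on its axis, middle of the thread, 45 mm above the bench; y along the axis, z up. Where the crests lie along y is not told: find it by touch or sight
- spindle_b: second spindle, the same as spindle_a except for its pitch (8, 9 or 10 mm; each has another) and where its crests lie
- spindle_c: third spindle, the same as spindle_a except for pitch and crests. The three lie in the cradle's lanes in any order, each shifted endwise by up to 5 mm
- job_axis (a point): point on the axis of the cradle's front lane (nearest the robot, the only one with clamp straps over the journals), midway along it, 45 mm above the bench; y along the lane, z up. The spindle to be gauged is the one whose origin is within 10 mm of here. The straps reach 17 mm above it, at y = +-59 to 73 mm
- job_top (a point): point 20 mm above job_axis, on the top line of the thread's crests. A leaf that only stands on the crests has its origin at this height; one fully home has it 3.6 mm lower. A wrong leaf stays 2 mm or more too high wherever it is put (light pressing, about 10 N, is enough); the matching leaf goes home only with its teeth facing the grooves (within about 0.5 mm along y), once a pitch
- cradle: fixed grey base plate 200 mm (x) x 150 mm (y) with two upright dark steel boards that carry three spindles side by side. Origin: on the bench under the middle of the front lane; y along the spindles. The two spare lanes are 70 and 130 mm farther along +x
- rack: fixed hardwood block 165 mm (x) x 90 mm (y), 42 mm high, with three slots 13 mm wide along y, open above and at the ends, at x = -55, 0 and 55 mm, floor 6 mm above the bench. Origin: centre of the underside. A leaf hangs with its plate in a slot and its grip resting on the block's top, its origin 8 mm above the block's
- job_block: fixed hardwood block 70 mm (x) x 90 mm (y), 42 mm high, with one slot 13 mm wide along y at x = 0, otherwise as the rack; empty at the start. Origin: centre of the underside. A leaf hangs in it as in the rack, its origin 8 mm above the block's. Rack and job block may change sides
- cleaner: bystander: white plastic bottle 60 mm across and 170 mm high, origin under its centre
- grease_tin: bystander: round tin 70 mm across and 60 mm high, origin under its centre
- spanner: bystander: steel spanner 180 mm long lying flat
Not all that is in view belongs to the job. What is shaped like the leaf_a but yellow is not meant. What is shaped like the leaf_b but blue is not meant.

How it is judged:
By the outcome, as a careful person would: the job done as asked, in the order asked, and still so for the second after the job is handed in, with the robot touching nothing.
It also fails if it takes over 72 s, if anything falls off the work surface, if the arm or the gripper's body presses on something with over 40 N, if the wrist force passes 120 N, or if a joint passes its speed limit or range.

## Robot

A 6-joint arm with a two-finger parallel gripper is mounted at the origin on the work surface. World frame = base frame: x ahead of the robot, y to its left, z up, the work surface at z = 0. Lengths are in m, angles in rad, forces in N, time in s.
With the tool pointing down it reaches from about 0.375 to 0.975 m from the base axis. Payload 3.8 kg.
Tool frame: the origin (TCP) lies on the centre line of the jaws, within the pads' length; the fingertips stand 8 mm ahead of it and the grasp point (between the pads) lies 11 mm behind it; z points along the fingers, y is the line along which they close (so a half turn about z gives the same grasp; the last joint's range is limited). The gripper opens to 88 mm and grips with 3 to 60 N. Pads are 18 mm wide; open, the fingers measure 123 mm over their backs; the gripper's body (75 mm by 187 mm) begins 45 mm behind the grasp point.
Start: joints at [-1.305, 0.264, 1.604, -0, 1.274, -0.037], TCP at [0.201, -0.644, 0.247] pointing down, gripper open.
Joint ranges: [-2.63, 2.63], [-0.94, 2.18], [0.31, 2.57], [-1.31, 4.45], [0, 2.66], [-2.55, 2.55]. Speed limits (rad/s): [2.57, 2.57, 3.14, 3.14, 3.14, 3.14].

## Interface

Orientations are given as a rotation vector (axis times angle).
In Python, from workcell import manip, imaging, ticket gives the robot as it stands.
- The arm moves only by the tool jog_arm, never from a script. Its argument "motion" is a list of rows, each an object of numbers: "tx", "ty", "tz": the shift along the tool's x, y, z normalised to -1 to 1, where 1 is 12 cm; "roll": the turn about the tool's z normalised to -1 to 1, where 1 is 60 degrees. A call has 1 to 12 rows; each row is the pose to reach, as a shift and turn from the pose commanded when the call began, along the tool's axes at that moment; what a row does not reach only later rows make up. A row lasts 1/12 s, in which the tool goes at most 41.7 mm and 7.16 degrees, less where a joint would pass 70% of its speed; a pose out of reach is approached as far as the arm can. A call with a number of a shift or a turn outside -1 to 1 is refused whole. A call with a gripper value outside its range is refused whole. "grip" is the gripper's target within -1 to 1 (shut at 1, half-way at 0, fully open at -1), set as the call begins (left out, the last holds). The fingers move at their own pace and stop on an object; the grip force is fixed at half the most. Time passes only in rows, so rows that repeat a pose let the fingers close. It gives the time, the measured TCP pose, the force, the opening and the grip force at its end, in the units of the state.
- manip.sense(): the state, without advancing time (a new reading comes with each control period).
- imaging.get_image(name): name is "side" or "top"; returns the picture (384x512x3 uint8, blue, green, red); there is no depth.
- imaging.camera_params(name): a dict with "vfov" (degrees; the focal length in pixels is half the picture's height over the tangent of half this angle, whatever the lens; pixels are square), "cx", "cy" (the principal point, pixels), "extrinsics" (4x4, takes a point from camera to world coordinates). Camera axes: x right, y up, looking along -z (the intrinsics and any distortion apply to the point x, -y, -z); pixel columns grow to the right and rows downward; lengths in m; the calibration is good to about 2 mm. A picture is of the moment at which its call begins. camera_params takes no time and is no camera call.
- ticket.sign_off(): hands the job in; it is judged then, once.
The state is a dict: "time": time; "joints": joint angles; "joint_velocities": joint speeds; "joint_torque": joint torques, N m; "tcp_pos": TCP position; "orientation": TCP orientation; "ft_force": force on the tool from outside, world axes, zero at the start; "torque": the same for the moment, N m; "opening": finger opening in m; "gripper_force": force on a finger pad.
Only numpy, scipy, OpenCV 4.12 (cv2) and the standard library are available. Lean on these libraries where they do the work, as an engineer would, in place of code of your own. Each camera call takes 0.05 s, during which the arm holds its last target. There are 200 camera calls.

## Working session

There is one attempt and no reset: what is moved stays moved. The work goes in short steps, Python scripts to look and compute and a tool call to move; the robot and the scene stay as the last step left them, time stands still between calls to the robot, and variables do not carry over. Pictures are saved under pics/ and viewed, at most 10 in all, crops included, and the job is handed in when it is done.

Besides the shell and the picture viewer there is one more tool, called after "Call:" by a JSON object that holds its "method" and its "body", one argument or row to a line. jog_arm: Moves the arm, as the interface text tells. Scaled input: -1 to 1 covers 12 cm each way for a shift and 60 degrees each way for a turn. Its arguments: {"type":"object","properties":{"motion":{"type":"array","items":{"type":"object","properties":{"tx":{"type":"number","minimum":-1,"maximum":1},"ty":{"type":"number","minimum":-1,"maximum":1},"tz":{"type":"number","minimum":-1,"maximum":1},"roll":{"type":"number","minimum":-1,"maximum":1}}}},"grip":{"type":"number"}},"required":["motion"]}

```bash
ls; mkdir -p pics
python3 - <<'E'
from workcell import manip, imaging
import cv2
for n in("side","top"):
    im=imaging.get_image(n); cv2.imwrite(f"pics/{n}0.png",im)
    print(n,imaging.camera_params(n))
print(manip.sense())
E
```

```text
pics
side {'vfov': 54.494707764851995, 'cx': 254.84960978797926, 'cy': 196.3766737641464, 'extrinsics': array([[-0.70556476,  0.48227795, -0.51921706,  0.0755908 ],
       [-0.70857349, -0.49057404,  0.50720875,  0.54887953],
       [-0.01009882,  0.72577206,  0.68786112,  0.74793175],
       [ 0.        ,  0.        ,  0.        ,  1.        ]])}
top {'vfov': 43.57024096811906, 'cx': 257.61372434763837, 'cy': 190.04339737813947, 'extrinsics': array([[ 0.01913179,  0.99111582, -0.13161838,  0.41318593],
       [-0.99951703,  0.01573533, -0.02679734,  0.0523779 ],
       [-0.02448821,  0.13206749,  0.99093819,  1.34819032],
       [ 0.        ,  0.        ,  0.        ,  1.        ]])}
{'time': 0.1, 'joints': array([-1.30488935e+00,  2.64689966e-01,  1.60520112e+00,  5.17065430e-05,
        1.27372237e+00, -3.69062479e-02]), 'joint_velocities': array([ 5.32591664e-05, -9.74142325e-04, -3.81694093e-03,  7.31747461e-04,
       -7.44282032e-04,  1.75289168e-04]), 'joint_torque': array([-1.95784028e-04, -5.03621650e+01, -3.58071613e+01,  7.30260951e-02,
        2.32869212e-02, -4.96810674e-05]), 'tcp_pos': array([ 0.20113727, -0.64369016,  0.24552393]), 'orientation': array([-3.10366592e+00, -4.73515434e-01,  2.85347450e-04]), 'ft_force': array([-0.15804758, -0.59112605,  0.33793053]), 'torque': array([0.07875357, 0.03802547, 0.02538735]), 'gripper_force': 0.0, 'opening': 0.08828139505609288}
```

View pics/side0.png

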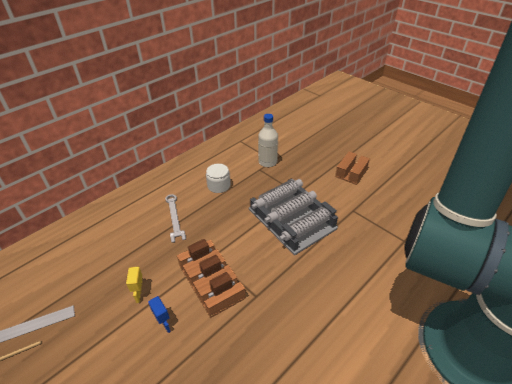

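View pics/top0.png

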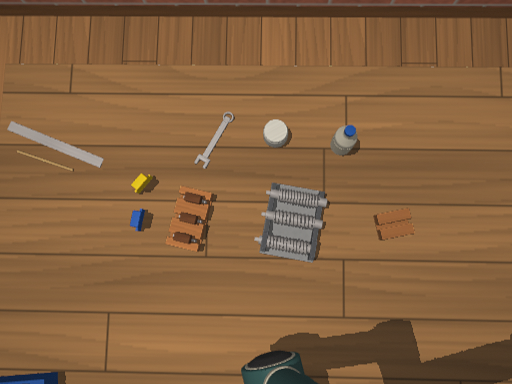

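The side view shows the rack with three dark grips at about (210,268), the cradle at (295,212) and the job block at (353,167). The top view has the rack at (190,218), the cradle at (293,222) with its front lane at (289,245), and the job block at (394,224). The yellow and blue decoys are at (142,183) and (138,219).

Run:
```python
import cv2,numpy as np
t=cv2.imread("pics/top0.png");s=cv2.imread("pics/side0.png")
a=cv2.resize(t[178:268,160:426],None,fx=3,fy=3,interpolation=cv2.INTER_CUBIC)
b=cv2.resize(s[172:320,170:250],None,fx=2.2,fy=2.2,interpolation=cv2.INTER_CUBIC)
c=cv2.resize(s[148:253,245:375],None,fx=3.1,fy=3.1,interpolation=cv2.INTER_CUBIC)
m=np.zeros((270+326,798,3),np.uint8);m[:270,:798]=a;m[270:270+b.shape[0],:b.shape[1]]=b;m[270:270+c.shape[0],200:200+c.shape[1]]=c
cv2.imwrite("pics/m1.png",m);print(m.shape,b.shape,c.shape)
```

```text
(596, 798, 3) (326, 176, 3) (326, 403, 3)
```

View pics/m1.png

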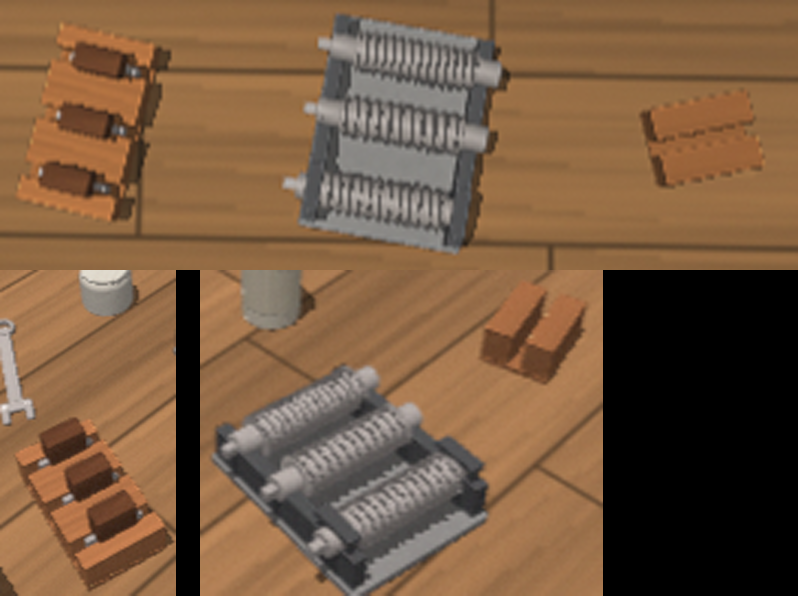

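The montage shows three grips on the rack tilted about 12°, the front spindle with straps on the bottom lane, and the job block tilted the other way. Next I measure with masks.

```bash
cat > h.py <<'E'
import cv2,numpy as np
from workcell import manip, imaging
def ray(n,px):
    p=imaging.camera_params(n);E=p["extrinsics"];f=192/np.tan(np.radians(p["vfov"]/2))
    px=np.atleast_2d(px).astype(float)
    d=np.c_[(px[:,0]-p["cx"])/f,-(px[:,1]-p["cy"])/f,-np.ones(len(px))]@E[:3,:3].T
    return E[:3,3],d
def onz(n,px,z):
    c,d=ray(n,px);return c+d*((z-c[2])/d[:,2])[:,None]
def tri(pt,ps):
    (c1,d1),(c2,d2)=ray("top",pt),ray("side",ps);d1,d2=d1[0],d2[0]
    s=np.linalg.lstsq(np.c_[d1,-d2],c2-c1,rcond=None)[0]
    a,b=c1+s[0]*d1,c2+s[1]*d2;return (a+b)/2,np.linalg.norm(a-b)
E
python3 - <<'E'
from h import *
np.set_printoptions(precision=4,suppress=True)
t=cv2.imread("pics/top0.png");hsv=cv2.cvtColor(t,cv2.COLOR_BGR2HSV)
for p in[(182,205),(410,213),(190,190),(197,197),(300,270),(290,198),(292,232),(264,210),(272,247),(290,246)]:print(p,hsv[p[1],p[0]],end=' ')
print()
H,S,V=[hsv[...,i].astype(int) for i in range(3)]
def comps(m,z,amin,box):
    mm=np.zeros_like(m,np.uint8);x0,y0,x1,y1=box;mm[y0:y1,x0:x1]=m[y0:y1,x0:x1]
    n,l,st,ce=cv2.connectedComponentsWithStats(mm)
    for i in range(1,n):
        if st[i,4]<amin:continue
        pts=np.argwhere(l==i)[:,::-1].astype(np.float32)
        r=cv2.minAreaRect(pts);c=onz("top",cv2.boxPoints(r),z)
        print(st[i,4],ce[i],"ctr",onz("top",r[0],z)[0,:2],"edges",np.linalg.norm(c[1]-c[0]),np.linalg.norm(c[2]-c[1]),
         "ang",np.degrees(np.arctan2((c[1]-c[0])[1],(c[1]-c[0])[0])),np.degrees(np.arctan2((c[2]-c[1])[1],(c[2]-c[1])[0])))
print("orange");comps((S>150)&(V>110),.042,30,(160,178,426,268))
print("grips");comps((S>100)&(V<95)&(H<15),.076,30,(160,178,220,268))
print("grey");comps((S<50)&(V>120),.05,40,(250,178,335,268))
print("greyall");comps((S<60),.01,40,(250,178,335,268))
E
```

```text
(182, 205) [ 13 160 177] (410, 213) [ 14 143 121] (190, 190) [ 13 158 182] (197, 197) [ 11 154 104] (300, 270) [ 15 138 150] (290, 198) [ 14  20 137] (292, 232) [ 30   8 135] (264, 210) [ 15 144 151] (272, 247) [ 17  16 113] (290, 246) [ 15  18 166] 
orange
1328 [188.0105 218.183 ] ctr [0.5062 0.2734] edges 0.1665612615132868 0.0954791500697875 ang -12.053327668038127 -103.4840351990831
859 [394.5669 223.5064] ctr [ 0.5011 -0.2821] edges 0.09889120103679715 0.07047672322972288 ang -77.68977347445129 -170.02162420776932
grips
41 [199.7561 198.3659] ctr [0.5563 0.2486] edges 0.022517691529241175 0.03822630776329787 ang -10.847748480235376 -102.06715459339235
178 [203.3876 217.0393] ctr [0.508  0.2197] edges 0.09552305888666025 0.08571886588990395 ang -53.507251652395865 -143.49564077082667
52 [188.1538 236.75  ] ctr [0.4525 0.2757] edges 0.021589001363052297 0.051600376551966254 ang -16.313736658886583 -107.15982192991858
32 [198.625  244.1562] ctr [0.4356 0.2391] edges 0.012174153630292353 0.03005945154730899 ang -74.96048973233337 -163.90995765540075
grey
191 [298.2094 190.6126] ctr 
[... 752 characters left out ...]
 -179.61708543224967
94 [314.9468 222.8191] ctr [ 0.4979 -0.0687] edges 0.026234220440077734 0.03512480742851072 ang -13.665865193202087 -103.13997762490993
414 [291.471  231.7585] ctr [ 0.4741 -0.005 ] edges 0.031700016938441676 0.10593361623425668 ang -10.44475352728981 -100.31701039938889
409 [285.6235 250.4303] ctr [0.4292 0.0059] edges 0.04808378577307248 0.13919465225190092 ang -9.644466615182381 -99.54302286570496
73 [301.0137 247.1096] ctr [ 0.4336 -0.0317] edges 0.0214184730517019 0.026600671582381344 ang -88.93817960529903 -179.648454762373
greyall
4037 [291.8717 222.0879] ctr [ 0.5036 -0.0039] edges 0.20587709874371773 0.1763844251977125 ang -11.719840911275277 -102.07620635218623
```

```bash
cat >> h.py <<'E'
def proj(n,P):
    p=imaging.camera_params(n);E=p["extrinsics"];f=192/np.tan(np.radians(p["vfov"]/2))
    q=(np.asarray(P)-E[:3,3])@E[:3,:3];return np.stack([p["cx"]-f*q[...,0]/q[...,2],p["cy"]+f*q[...,1]/q[...,2]],-1)
def rect(im,n,c,yaw,z,hx,hy,mm=.0005):
    # rows: local x (+ up), cols: local y (+ left)
    a=np.arange(hx,-hx,-mm);b=np.arange(hy,-hy,-mm);A,B=np.meshgrid(a,b,indexing='ij')
    co,s=np.cos(np.radians(yaw)),np.sin(np.radians(yaw))
    P=np.stack([c[0]+co*A-s*B,c[1]+s*A+co*B,np.full_like(A,z)],-1);q=proj(n,P).astype(np.float32)
    return cv2.remap(im,q[...,0],q[...,1],cv2.INTER_CUBIC)
E
python3 - <<'E'
from h import *
np.set_printoptions(precision=4,suppress=True)
t=cv2.imread("pics/top0.png");s=cv2.imread("pics/side0.png")
g=[((100,58),(64,170)),((85,121),(92,208)),((68,180),(114,246))]
for a,b in g:
    pt=(160+(a[0]+.5)/3-.5,178+(a[1]+.5)/3-.5);ps=(170+(b[0]+.5)/2.2-.5,172+(b[1]+.5)/2.2-.5)
    print(onz("top",pt,.059),tri(pt,ps))
def grid(im,hx,hy,st=20):
    im=im.copy()
    for k in range(-200,201,st):
        r=im.shape[0]//2-k*2
        if 0<=r<im.shape[0]:cv2.line(im,(0,r),(6,r),(0,255,0) if k else (0,0,255),1)
        c=im.shape[1]//2-k*2
        if 0<=c<im.shape[1]:cv2.line(im,(c,0),(c,6),(0,255,0) if k else (0,0,255),1)
    return im
A=grid(rect(t,"top",(.506,.275),-12,.042,.1,.06),0,0)
B=grid(rect(t,"top",(.44,0),-11,.045,.05,.1),0,0)
C=grid(rect(t,"top",(.501,-.282),11,.042,.05,.06),0,0)
D=grid(rect(s,"side",(.44,0),-11,.045,.05,.1),0,0)
m=np.zeros((400,800,3),np.uint8);m[:400,:240]=A;m[:200,250:650]=B;m[200:,250:650]=D
m[:200,650:]=cv2.resize(C,(150,125)) if 0 else np.pad(C[:,45:195],((0,0),(0,0),(0,0)))
cv2.imwrite("pics/m2.png",m)
# row profile in cradle frame
G=cv2.cvtColor(B,cv2.COLOR_BGR2GRAY).astype(float)[:,100:300].mean(1)
print(np.c_[np.arange(50,-50,-1),G[::2]].T.round(0).tolist()[1])
E
```

```text
[[0.5626 0.2621 0.059 ]] (array([0.5616, 0.261 , 0.0612]), np.float64(0.002188801513066599))
[[0.5054 0.2736 0.059 ]] (array([0.5039, 0.2719, 0.0606]), np.float64(0.0038692816540118664))
[[0.4523 0.2868 0.059 ]] (array([0.4518, 0.2858, 0.0624]), np.float64(0.0011793578007610063))
[106.0, 118.0, 128.0, 134.0, 138.0, 138.0, 138.0, 137.0, 137.0, 136.0, 136.0, 136.0, 136.0, 136.0, 136.0, 136.0, 136.0, 136.0, 136.0, 136.0, 136.0, 136.0, 136.0, 136.0, 137.0, 137.0, 137.0, 136.0, 134.0, 130.0, 122.0, 111.0, 99.0, 90.0, 84.0, 84.0, 88.0, 96.0, 103.0, 109.0, 113.0, 116.0, 119.0, 121.0, 123.0, 125.0, 128.0, 132.0, 136.0, 141.0, 146.0, 149.0, 150.0, 149.0, 147.0, 143.0, 139.0, 135.0, 131.0, 127.0, 123.0, 120.0, 117.0, 113.0, 108.0, 102.0, 98.0, 97.0, 100.0, 107.0, 118.0, 127.0, 133.0, 137.0, 138.0, 138.0, 138.0, 138.0, 138.0, 138.0, 139.0, 139.0, 137.0, 133.0, 126.0, 117.0, 108.0, 101.0, 99.0, 99.0, 102.0, 104.0, 104.0, 105.0, 105.0, 107.0, 108.0, 110.0, 111.0, 112.0]
```

View pics/m2.png

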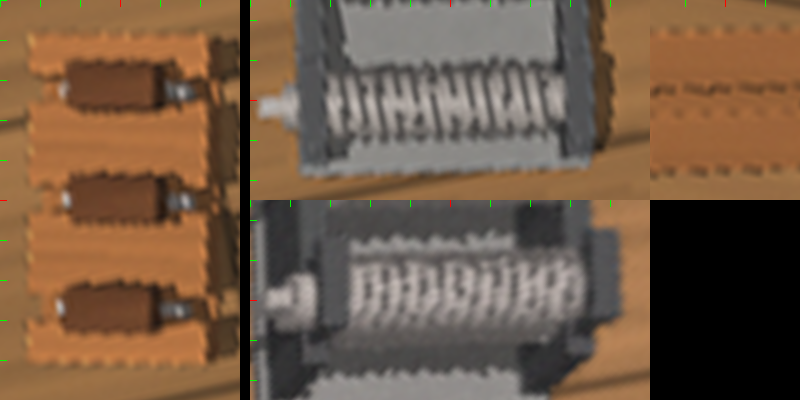

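The rectified view shows the front thread centred about 1 mm below its grid origin and the job slot near its own origin. The grips sit 55 mm apart with the rack yaw near -12.5°. Next I plan the approach to the near leaf.

```bash
cat >> h.py <<'E'
from scipy.spatial.transform import Rotation as R
def pose():
    s=manip.sense();M=R.from_rotvec(s["orientation"]).as_matrix()
    return np.array(s["tcp_pos"]),np.degrees(np.arctan2(M[1,0],M[0,0])),s
def plan(way,start=None):
    """way: list of (x,y,z,theta_deg); prints one call per waypoint leg"""
    p,th,_=pose()if start is None else (np.array(start[:3]),start[3],0)
    for w in way:
        t=np.array(w[:3]);a=np.radians(th);d=t-p
        ex=np.array([np.cos(a),np.sin(a),0]);ey=np.array([np.sin(a),-np.cos(a),0])
        n=np.round(np.array([d@ex,d@ey,-d[2]])/.12,3);r=np.round(-(w[3]-th)/60,3)
        print("tx %.3f ty %.3f tz %.3f roll %.3f"%(*n,r),"| rows",max(int(np.ceil(np.linalg.norm(n)*120/41.7)),int(np.ceil(abs(r)*60/7.16))),"BAD"if max(abs(n).max(),abs(r))>1 else"")
        p=p+(n[0]*ex+n[1]*ey)*.12+np.array([0,0,-n[2]*.12]);th=th-r*60
E
python3 - <<'E'
from h import *
p,th,s=pose();print(p,th)
plan([(.31,-.57,.24,th),(.42,-.48,.23,th),(.48,-.36,.22,30),(.49,-.245,.22,47),(.48,-.14,.20,60),(.47,-.02,.20,77.5),(.46,.09,.20,77.5),(.455,.2,.18,77.5),(.4531,.2861,.12,77.5)])
E
```

```text
[ 0.20113727 -0.64369016  0.24552393] 17.34904240299436
tx 1.049 ty -0.316 tz 0.046 roll -0.000 | rows 4 BAD
tx 1.099 ty -0.442 tz 0.083 roll -0.000 | rows 4 BAD
tx 0.775 ty -0.806 tz 0.084 roll -0.211 | rows 4 
tx 0.551 ty -0.788 tz -0.000 roll -0.283 | rows 3 
tx 0.583 ty -0.657 tz 0.166 roll -0.217 | rows 3 
tx 0.825 ty -0.572 tz 0.000 roll -0.292 | rows 3 
tx 0.877 ty -0.280 tz 0.000 roll 0.000 | rows 3 
tx 0.886 ty -0.238 tz 0.167 roll 0.000 | rows 3 
tx 0.697 ty -0.171 tz 0.500 roll 0.000 | rows 3
```

Call:
{"method": "jog_arm", "body": {
  "motion": [
    {"tx": 0.98,"ty": -0.5,"tz": 0.05},
    {"tx": 0.98,"ty": -0.5,"tz": 0.05},
    {"tx": 0.98,"ty": -0.5,"tz": 0.05},
    {"tx": 0.98,"ty": -0.5,"tz": 0.05}
  ],
  "grip": 0.18
}}

```text
invalid input
```

Call:
{"method": "jog_arm", "body": {
  "motion": [
    {"tx": 0.9,"ty": -0.8,"tz": 0.1},
    {"tx": 0.9,"ty": -0.8,"tz": 0.1},
    {"tx": 0.9,"ty": -0.8,"tz": 0.1},
    {"tx": 0.9,"ty": -0.8,"tz": 0.1}
  ]
}}

```text
invalid input
```

Run:
```python
from h import *
p,th,s=pose();print(p,th,s["time"],s["opening"])
plan([(.46,-.36,.22,35),(.48,-.245,.21,52),(.47,-.12,.20,66),(.465,0,.20,77.5),(.46,.1,.20,77.5),(.455,.2,.18,77.5),(.4531,.2861,.12,77.5)])
```

```text
[ 0.20113727 -0.64369016  0.24552393] 17.34904240299436 0.1 0.08828139505609288
tx 2.764 ty -1.613 tz 0.213 roll -0.294 | rows 10 BAD
tx 0.686 ty -0.690 tz 0.083 roll -0.284 | rows 3 
tx 0.770 ty -0.706 tz 0.083 roll -0.233 | rows 4 
tx 0.897 ty -0.445 tz 0.000 roll -0.192 | rows 3 
tx 0.804 ty -0.221 tz 0.000 roll 0.000 | rows 3 
tx 0.805 ty -0.220 tz 0.167 roll 0.000 | rows 3 
tx 0.697 ty -0.171 tz 0.500 roll 0.000 | rows 3
```

Call:
{"method": "jog_arm", "body": {
  "motion": [
    {"tx": 0.98,"ty": -0.5,"tz": 0.05,"roll": 0},
    {"tx": 0.98,"ty": -0.5,"tz": 0.05,"roll": 0},
    {"tx": 0.98,"ty": -0.5,"tz": 0.05,"roll": 0},
    {"tx": 0.98,"ty": -0.5,"tz": 0.05,"roll": 0}
  ],
  "grip": 0.18
}}

```text
time: 0.43
tcp_pos: [0.299, -0.5474, 0.2396]
orientation: [-3.101, -0.478, -0.003]
ft_force: [0.1, -0.7, -0.6]
opening: 0.0633
gripper_force: 0.0
```

Call:
{"method": "jog_arm", "body": {
  "motion": [
    {"tx": 0.9,"ty": -0.8,"tz": 0.1,"roll": 0},
    {"tx": 0.9,"ty": -0.8,"tz": 0.1,"roll": 0},
    {"tx": 0.9,"ty": -0.8,"tz": 0.1,"roll": 0},
    {"tx": 0.9,"ty": -0.8,"tz": 0.1,"roll": 0}
  ]
}}

```text
time: 0.77
tcp_pos: [0.3711, -0.4244, 0.2276]
orientation: [-3.102, -0.476, 0.0]
ft_force: [-1.3, 0.3, -0.6]
opening: 0.0376
gripper_force: 0.0
```

Run:
```python
from h import *
p,th,s=pose();print(p,th,s["time"],s["opening"])
plan([(.46,-.36,.22,35),(.48,-.245,.21,52),(.47,-.12,.20,66),(.465,0,.20,77.5),(.46,.1,.20,77.5),(.455,.2,.18,77.5),(.4531,.2861,.12,77.5)])
```

```text
[ 0.37114438 -0.42437787  0.22764977] 17.446221554052705 0.7667 0.037576922484013155
tx 0.867 ty -0.290 tz 0.064 roll -0.293 | rows 3 
tx 0.687 ty -0.689 tz 0.083 roll -0.283 | rows 3 
tx 0.769 ty -0.707 tz 0.083 roll -0.233 | rows 4 
tx 0.897 ty -0.445 tz 0.000 roll -0.192 | rows 3 
tx 0.804 ty -0.221 tz 0.000 roll 0.000 | rows 3 
tx 0.805 ty -0.221 tz 0.167 roll 0.000 | rows 3 
tx 0.697 ty -0.170 tz 0.500 roll 0.000 | rows 3
```

Call:
{"method": "jog_arm", "body": {
  "motion": [
    {"tx": 0.87,"ty": -0.3,"tz": 0.06,"roll": -0.3},
    {"tx": 0.87,"ty": -0.3,"tz": 0.06,"roll": -0.3},
    {"tx": 0.87,"ty": -0.3,"tz": 0.06,"roll": -0.3}
  ]
}}

```text
time: 1.02
tcp_pos: [0.4607, -0.3605, 0.2211]
orientation: [-2.99, -0.964, -0.001]
ft_force: [-0.1, 0.5, -0.2]
opening: 0.0363
gripper_force: 0.0
```

Call:
{"method": "jog_arm", "body": {
  "motion": [
    {"tx": 0.69,"ty": -0.69,"tz": 0.08,"roll": -0.28},
    {"tx": 0.69,"ty": -0.69,"tz": 0.08,"roll": -0.28},
    {"tx": 0.69,"ty": -0.69,"tz": 0.08,"roll": -0.28}
  ]
}}

```text
time: 1.27
tcp_pos: [0.4786, -0.245, 0.211]
orientation: [-2.816, -1.389, 0.001]
ft_force: [0.5, 0.3, -0.2]
opening: 0.0361
gripper_force: 0.0
```

Call:
{"method": "jog_arm", "body": {
  "motion": [
    {"tx": 0.77,"ty": -0.7,"tz": 0.08,"roll": -0.23},
    {"tx": 0.77,"ty": -0.7,"tz": 0.08,"roll": -0.23},
    {"tx": 0.77,"ty": -0.7,"tz": 0.08,"roll": -0.23},
    {"tx": 0.77,"ty": -0.7,"tz": 0.08,"roll": -0.23}
  ]
}}

```text
time: 1.6
tcp_pos: [0.4672, -0.1168, 0.2009]
orientation: [-2.627, -1.714, 0.001]
ft_force: [-0.4, -0.2, -0.2]
opening: 0.0361
gripper_force: 0.0
```

Call:
{"method": "jog_arm", "body": {
  "motion": [
    {"tx": 0.9,"ty": -0.45,"tz": 0,"roll": -0.19},
    {"tx": 0.9,"ty": -0.45,"tz": 0,"roll": -0.19},
    {"tx": 0.9,"ty": -0.45,"tz": 0,"roll": -0.19}
  ]
}}

```text
time: 1.85
tcp_pos: [0.4634, -0.0012, 0.2022]
orientation: [2.451, 1.965, -0.0]
ft_force: [-0.3, 0.3, 0.5]
opening: 0.0363
gripper_force: 0.0
```

Call:
{"method": "jog_arm", "body": {
  "motion": [
    {"tx": 1,"ty": -0.27,"tz": 0,"roll": 0},
    {"tx": 1,"ty": -0.27,"tz": 0,"roll": 0},
    {"tx": 1,"ty": -0.27,"tz": 0,"roll": 0}
  ]
}}

```text
time: 2.1
tcp_pos: [0.4582, 0.1233, 0.2024]
orientation: [2.453, 1.962, 0.0]
ft_force: [0.7, 0.0, -0.7]
opening: 0.0364
gripper_force: 0.0
```

Call:
{"method": "jog_arm", "body": {
  "motion": [
    {"tx": 0.8,"ty": -0.22,"tz": 0.16,"roll": 0},
    {"tx": 0.8,"ty": -0.22,"tz": 0.16,"roll": 0},
    {"tx": 0.8,"ty": -0.22,"tz": 0.16,"roll": 0},
    {"tx": 0.8,"ty": -0.22,"tz": 0.16,"roll": 0}
  ]
}}

```text
time: 2.43
tcp_pos: [0.453, 0.2243, 0.182]
orientation: [-2.448, -1.967, 0.002]
ft_force: [0.2, 0.3, -0.0]
opening: 0.0362
gripper_force: 0.0
```

Run:
```python
from h import *
p,th,s=pose();print(p,th,s["time"],s["opening"],s["joints"])
plan([(.4531,.2861,.12,77.5),(.4531,.2861,.055,77.5)])
```

```text
[0.45300788 0.2243204  0.18198623] 77.58217102603858 2.4333 0.03623876856772964 [ 4.10000499e-01 -5.68670456e-03  2.03040213e+00  8.54963621e-04
  1.11826000e+00  6.26358285e-01]
tx 0.503 ty -0.110 tz 0.517 roll 0.001 | rows 3 
tx -0.000 ty 0.000 tz 0.541 roll 0.000 | rows 2
```

Time is only 2.4 s so far. I move above the near leaf and take a look.

Call:
{"method": "jog_arm", "body": {
  "motion": [
    {"tx": 0.5,"ty": -0.11,"tz": 0.5,"roll": 0},
    {"tx": 0.5,"ty": -0.11,"tz": 0.5,"roll": 0},
    {"tx": 0.5,"ty": -0.11,"tz": 0.5,"roll": 0},
    {"tx": 0.5,"ty": -0.11,"tz": 0.5,"roll": 0},
    {"tx": 0.5,"ty": -0.11,"tz": 0.5,"roll": 0}
  ]
}}

```text
time: 2.85
tcp_pos: [0.4543, 0.2818, 0.1231]
orientation: [2.452, 1.963, -0.002]
ft_force: [-0.1, 0.2, -0.1]
opening: 0.0361
gripper_force: 0.0
```

Run:
```python
from h import *
s=imaging.get_image("side");t=imaging.get_image("top")
a=cv2.resize(s[180:330,140:280],None,fx=3.3,fy=3.3,interpolation=cv2.INTER_CUBIC)
b=cv2.resize(t[180:260,150:225],None,fx=4,fy=4,interpolation=cv2.INTER_CUBIC)
m=np.zeros((495,770,3),np.uint8);m[:a.shape[0],:a.shape[1]]=a;m[:b.shape[0],465:765]=b;cv2.imwrite("pics/m3.png",m)
print(pose())
```

```text
(array([0.45515053, 0.2819992 , 0.12451495]), np.float64(77.27481979228274), {'time': 2.95, 'joints': array([ 5.08503045e-01,  1.10477740e-01,  2.02438794e+00, -6.42542777e-04,
        1.00471004e+00,  7.30944286e-01]), 'joint_velocities': array([-0.00144717, -0.01128102, -0.00235017,  0.0014043 , -0.00250892,
        0.00391416]), 'joint_torque': array([ 2.90910294e-01, -3.68742979e+01, -3.11234057e+01,  6.60969014e-02,
       -1.93169009e-02, -9.44038387e-03]), 'tcp_pos': array([0.45515053, 0.2819992 , 0.12451495]), 'orientation': array([2.4532606 , 1.96103437, 0.0029834 ]), 'ft_force': array([-0.23700026,  0.90154962,  0.42790882]), 'torque': array([ 0.00785543, -0.05124878, -0.02193051]), 'gripper_force': 0.0, 'opening': 0.0357512711390901})
```

View pics/m3.png

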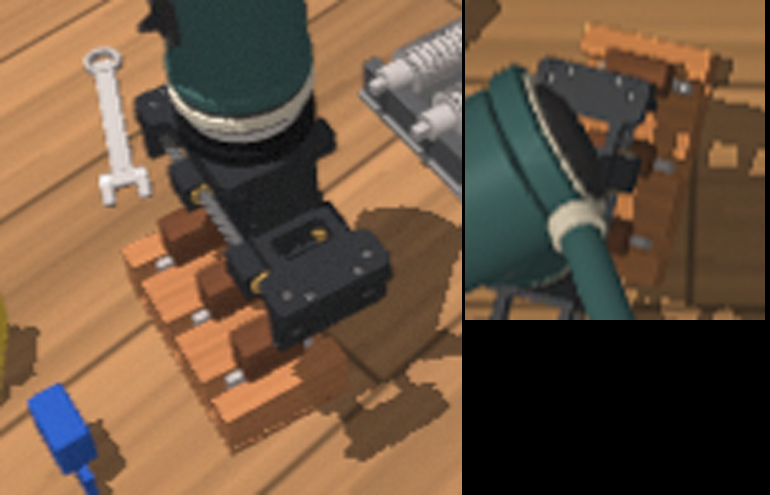

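The gripper is lined up over the near leaf, with its hand at (320,270) in the crop. I descend and grip.

Call:
{"method": "jog_arm", "body": {
  "motion": [
    {"tx": 0.03,"ty": -0.01,"tz": 0.2,"roll": 0},
    {"tx": 0.03,"ty": -0.01,"tz": 0.35,"roll": 0},
    {"tx": 0.03,"ty": -0.01,"tz": 0.42,"roll": 0},
    {"tx": 0.03,"ty": -0.01,"tz": 0.45,"roll": 0}
  ]
}}

```text
time: 3.28
tcp_pos: [0.4534, 0.2856, 0.0688]
orientation: [2.454, 1.962, -0.001]
ft_force: [-0.3, -0.5, -0.4]
opening: 0.0358
gripper_force: 0.0
```

Call:
{"method": "jog_arm", "body": {
  "motion": [
    {"tx": 0,"ty": 0,"tz": 0.04,"roll": 0},
    {"tx": 0,"ty": 0,"tz": 0.08,"roll": 0},
    {"tx": 0,"ty": 0,"tz": 0.12,"roll": 0},
    {"tx": 0,"ty": 0,"tz": 0.12,"roll": 0},
    {"tx": 0,"ty": 0,"tz": 0.12,"roll": 0}
  ]
}}

```text
time: 3.7
tcp_pos: [0.4536, 0.2868, 0.0548]
orientation: [2.453, 1.963, 0.0]
ft_force: [-0.2, 0.3, 0.4]
opening: 0.036
gripper_force: 0.0
```

Call:
{"method": "jog_arm", "body": {
  "motion": [
    {"tx": 0,"ty": 0,"tz": 0,"roll": 0},
    {"tx": 0,"ty": 0,"tz": 0,"roll": 0},
    {"tx": 0,"ty": 0,"tz": 0,"roll": 0},
    {"tx": 0,"ty": 0,"tz": 0,"roll": 0},
    {"tx": 0,"ty": 0,"tz": 0,"roll": 0},
    {"tx": 0,"ty": 0,"tz": 0,"roll": 0}
  ],
  "grip": 1
}}

```text
time: 4.2
tcp_pos: [0.4539, 0.2871, 0.0551]
orientation: [2.452, 1.963, 0.001]
ft_force: [0.2, 0.8, 2.3]
opening: 0.0241
gripper_force: 30.0
```

Run:
```python
from h import *
p,th,s=pose();print(p,th,s["opening"],s["gripper_force"],s["ft_force"])
z=p[2]+.067
plan([(*p[:2],p[2]+.085,th),(.445,.17,.15,78.),(.4393,.085,.145,79),(.4393,.0017,.13,79)])
```

```text
[0.45386109 0.2870545  0.05511674] 77.35475671332027 0.02405112016775447 30.00017370097339 [0.24343948 0.84567316 2.26999031]
tx 0.000 ty 0.000 tz -0.708 roll -0.000 | rows 3 
tx -0.968 ty 0.141 tz -0.083 roll -0.011 | rows 3 
tx -0.703 ty 0.101 tz 0.042 roll -0.016 | rows 3 
tx -0.681 ty 0.133 tz 0.125 roll -0.000 | rows 3
```

Call:
{"method": "jog_arm", "body": {
  "motion": [
    {"tx": 0,"ty": 0,"tz": -0.15,"roll": 0},
    {"tx": 0,"ty": 0,"tz": -0.4,"roll": 0},
    {"tx": 0,"ty": 0,"tz": -0.7,"roll": 0},
    {"tx": 0,"ty": 0,"tz": -0.7,"roll": 0}
  ]
}}

```text
time: 4.53
tcp_pos: [0.4574, 0.289, 0.1454]
orientation: [2.451, 1.962, 0.017]
ft_force: [1.6, 0.8, -0.5]
opening: 0.024
gripper_force: 30.0
```

Call:
{"method": "jog_arm", "body": {
  "motion": [
    {"tx": -0.3,"ty": 0.05,"tz": -0.02,"roll": 0},
    {"tx": -0.6,"ty": 0.09,"tz": -0.05,"roll": 0},
    {"tx": -0.97,"ty": 0.14,"tz": -0.08,"roll": -0.01},
    {"tx": -0.97,"ty": 0.14,"tz": -0.08,"roll": -0.01}
  ]
}}

```text
time: 4.87
tcp_pos: [0.4427, 0.1646, 0.1474]
orientation: [2.443, 1.973, -0.006]
ft_force: [0.2, 0.0, -3.0]
opening: 0.0235
gripper_force: 30.0
```

Call:
{"method": "jog_arm", "body": {
  "motion": [
    {"tx": -0.3,"ty": 0.05,"tz": 0,"roll": 0},
    {"tx": -0.6,"ty": 0.09,"tz": 0,"roll": -0.01},
    {"tx": -0.95,"ty": 0.15,"tz": 0,"roll": -0.02},
    {"tx": -0.95,"ty": 0.15,"tz": 0,"roll": -0.02},
    {"tx": -0.95,"ty": 0.15,"tz": 0,"roll": -0.02},
    {"tx": -0.95,"ty": 0.15,"tz": 0,"roll": -0.02}
  ]
}}

```text
time: 5.37
tcp_pos: [0.438, 0.0544, 0.1478]
orientation: [-2.423, -1.999, 0.0]
ft_force: [0.3, 0.5, -2.3]
opening: 0.0239
gripper_force: 30.0
```

Run:
```python
from h import *
p,th,s=pose();print(p,th,s["opening"],s["gripper_force"],s["ft_force"],s["torque"])
plan([(.4393,.0017,.128,79)])
```

```text
[0.43801017 0.05439898 0.1478176 ] 79.04628393784944 0.023921161830199867 30.000194222666323 [ 0.2796289   0.47563858 -2.30661681] [-0.05432451 -0.0621536  -0.01308531]
tx -0.429 ty 0.094 tz 0.165 roll 0.001 | rows 2
```

Call:
{"method": "jog_arm", "body": {
  "motion": [
    {"tx": -0.2,"ty": 0.05,"tz": 0.05,"roll": 0},
    {"tx": -0.43,"ty": 0.09,"tz": 0.16,"roll": 0},
    {"tx": -0.43,"ty": 0.09,"tz": 0.25,"roll": 0},
    {"tx": -0.43,"ty": 0.09,"tz": 0.27,"roll": 0},
    {"tx": -0.43,"ty": 0.09,"tz": 0.27,"roll": 0},
    {"tx": -0.43,"ty": 0.09,"tz": 0.27,"roll": 0}
  ]
}}

```text
time: 5.87
tcp_pos: [0.4391, 0.003, 0.1158]
orientation: [-2.419, -2.003, 0.0]
ft_force: [0.1, 0.5, -1.2]
opening: 0.0236
gripper_force: 30.0
```

Call:
{"method": "jog_arm", "body": {
  "motion": [
    {"tx": 0,"ty": 0,"tz": 0.01,"roll": 0},
    {"tx": 0,"ty": 0,"tz": 0.02,"roll": 0},
    {"tx": 0,"ty": 0,"tz": 0.02,"roll": 0}
  ]
}}

```text
time: 6.12
tcp_pos: [0.4394, 0.0022, 0.1138]
orientation: [2.42, 2.003, 0.001]
ft_force: [-0.3, -0.8, -1.2]
opening: 0.0236
gripper_force: 30.0
```

Run:
```python
from h import *
p,th,s=pose();print(p,th,s["opening"],s["gripper_force"],s["ft_force"],s["torque"])
s=imaging.get_image("side");t=imaging.get_image("top")
a=cv2.resize(s[150:260,240:360],None,fx=4,fy=4,interpolation=cv2.INTER_CUBIC)
b=cv2.resize(t[180:265,250:330],None,fx=3.9,fy=4,interpolation=cv2.INTER_CUBIC)
m=np.zeros((440,795,3),np.uint8);m[:a.shape[0],:a.shape[1]]=a;m[:b.shape[0],482:482+b.shape[1]]=b;cv2.imwrite("pics/m4.png",m)
```

```text
[0.43940908 0.00224824 0.11379332] 79.21398992956168 0.023558281036279032 29.999945112504065 [-0.30045638 -0.84524451 -1.20940937] [-0.07831424 -0.04659621 -0.0110502 ]
```

View pics/m4.png

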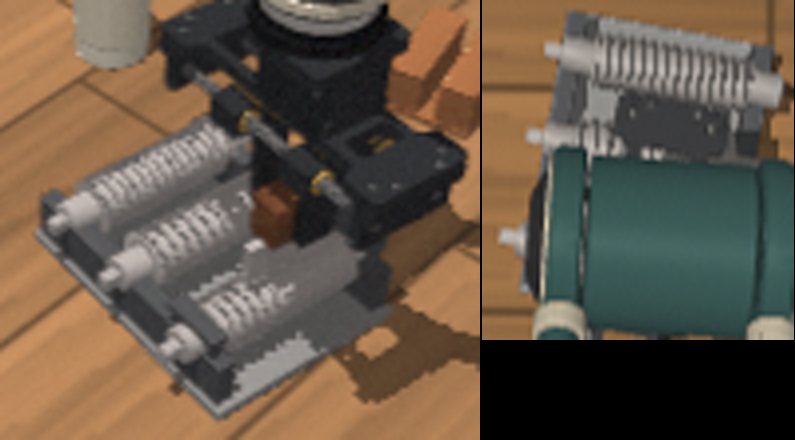

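The leaf sits just above the front thread, lined up with it. I press down gently.

Call:
{"method": "jog_arm", "body": {
  "motion": [
    {"tx": 0,"ty": 0,"tz": 0.01,"roll": 0},
    {"tx": 0,"ty": 0,"tz": 0.02,"roll": 0},
    {"tx": 0,"ty": 0,"tz": 0.02,"roll": 0}
  ]
}}

```text
time: 6.47
tcp_pos: [0.4395, 0.0016, 0.1117]
orientation: [2.421, 2.001, 0.001]
ft_force: [-0.5, 0.4, 3.6]
opening: 0.0237
gripper_force: 30.0
```

Call:
{"method": "jog_arm", "body": {
  "motion": [
    {"tx": 0,"ty": 0,"tz": 0.01,"roll": 0},
    {"tx": 0,"ty": 0,"tz": 0.01,"roll": 0},
    {"tx": 0,"ty": 0,"tz": 0.01,"roll": 0}
  ]
}}

```text
time: 6.72
tcp_pos: [0.4397, 0.0015, 0.1115]
orientation: [2.421, 2.001, 0.001]
ft_force: [-3.3, 0.3, 10.4]
opening: 0.0237
gripper_force: 30.0
```

Call:
{"method": "jog_arm", "body": {
  "motion": [
    {"tx": 0,"ty": 0,"tz": 0.01,"roll": 0},
    {"tx": 0,"ty": 0,"tz": 0.01,"roll": 0},
    {"tx": 0,"ty": 0,"tz": 0.01,"roll": 0}
  ]
}}

```text
time: 6.97
tcp_pos: [0.4398, 0.0014, 0.1113]
orientation: [2.421, 2.001, 0.001]
ft_force: [-7.0, -0.6, 18.1]
opening: 0.0234
gripper_force: 30.0
```

Call:
{"method": "jog_arm", "body": {
  "motion": [
    {"tx": 0,"ty": 0,"tz": -0.04,"roll": 0},
    {"tx": 0,"ty": 0.025,"tz": -0.04,"roll": 0},
    {"tx": 0,"ty": 0.025,"tz": -0.01,"roll": 0},
    {"tx": 0,"ty": 0.025,"tz": -0.005,"roll": 0},
    {"tx": 0,"ty": 0.025,"tz": -0.005,"roll": 0}
  ]
}}

```text
time: 7.38
tcp_pos: [0.4438, 0.0007, 0.111]
orientation: [2.42, 2.0, 0.003]
ft_force: [-2.2, -2.0, 13.1]
opening: 0.024
gripper_force: 30.0
```

Call:
{"method": "jog_arm", "body": {
  "motion": [
    {"tx": 0,"ty": 0.01,"tz": 0.005,"roll": 0},
    {"tx": 0.004,"ty": 0.01,"tz": 0.005,"roll": 0},
    {"tx": 0.008,"ty": 0.01,"tz": 0.005,"roll": 0},
    {"tx": 0.012,"ty": 0.01,"tz": 0.005,"roll": 0},
    {"tx": 0.012,"ty": 0.01,"tz": 0.005,"roll": 0}
  ]
}}

```text
time: 7.8
tcp_pos: [0.4442, 0.0011, 0.1109]
orientation: [2.419, 2.001, -0.002]
ft_force: [-6.9, -4.1, 18.7]
opening: 0.0241
gripper_force: 30.0
```

Call:
{"method": "jog_arm", "body": {
  "motion": [
    {"tx": 0.004,"ty": 0,"tz": 0,"roll": 0},
    {"tx": 0.008,"ty": 0,"tz": 0,"roll": 0},
    {"tx": 0.012,"ty": 0,"tz": 0,"roll": 0},
    {"tx": 0.012,"ty": 0,"tz": 0,"roll": 0}
  ]
}}

```text
time: 8.13
tcp_pos: [0.4444, 0.0016, 0.111]
orientation: [2.417, 2.001, -0.004]
ft_force: [-7.8, -7.6, 21.3]
opening: 0.0234
gripper_force: 30.0
```

Call:
{"method": "jog_arm", "body": {
  "motion": [
    {"tx": 0.004,"ty": 0,"tz": 0,"roll": 0},
    {"tx": 0.008,"ty": 0,"tz": 0,"roll": 0},
    {"tx": 0.012,"ty": 0,"tz": 0,"roll": 0},
    {"tx": 0.012,"ty": 0,"tz": 0,"roll": 0}
  ]
}}

```text
time: 8.47
tcp_pos: [0.4456, 0.0041, 0.1102]
orientation: [2.419, 1.999, 0.002]
ft_force: [-1.7, -2.4, 10.4]
opening: 0.024
gripper_force: 30.0
```

Call:
{"method": "jog_arm", "body": {
  "motion": [
    {"tx": 0.004,"ty": 0,"tz": 0,"roll": 0},
    {"tx": 0.008,"ty": 0,"tz": 0,"roll": 0},
    {"tx": 0.012,"ty": 0,"tz": 0,"roll": 0},
    {"tx": 0.012,"ty": 0,"tz": 0,"roll": 0}
  ]
}}

```text
time: 8.8
tcp_pos: [0.4457, 0.0047, 0.11]
orientation: [2.418, 2.0, -0.001]
ft_force: [-2.8, -6.0, 9.9]
opening: 0.0237
gripper_force: 30.0
```

Call:
{"method": "jog_arm", "body": {
  "motion": [
    {"tx": 0.004,"ty": 0,"tz": 0.005,"roll": 0},
    {"tx": 0.008,"ty": 0,"tz": 0.01,"roll": 0},
    {"tx": 0.008,"ty": 0,"tz": 0.01,"roll": 0}
  ]
}}

```text
time: 9.05
tcp_pos: [0.446, 0.0053, 0.1097]
orientation: [2.417, 2.0, -0.002]
ft_force: [-4.1, -7.2, 16.7]
opening: 0.0237
gripper_force: 30.0
```

Call:
{"method": "jog_arm", "body": {
  "motion": [
    {"tx": 0.004,"ty": 0,"tz": 0,"roll": 0},
    {"tx": 0.008,"ty": 0,"tz": 0,"roll": 0},
    {"tx": 0.008,"ty": 0,"tz": 0,"roll": 0}
  ]
}}

```text
time: 9.3
tcp_pos: [0.4465, 0.0066, 0.1097]
orientation: [2.417, 2.0, 0.0]
ft_force: [-4.0, -4.4, 15.7]
opening: 0.024
gripper_force: 30.0
```

Call:
{"method": "jog_arm", "body": {
  "motion": [
    {"tx": 0.004,"ty": 0,"tz": 0,"roll": 0},
    {"tx": 0.008,"ty": 0,"tz": 0,"roll": 0},
    {"tx": 0.008,"ty": 0,"tz": 0,"roll": 0}
  ]
}}

```text
time: 9.55
tcp_pos: [0.4468, 0.0074, 0.1096]
orientation: [2.416, 2.0, -0.0]
ft_force: [-3.0, -6.7, 14.6]
opening: 0.0235
gripper_force: 30.0
```

Call:
{"method": "jog_arm", "body": {
  "motion": [
    {"tx": 0.004,"ty": 0,"tz": 0,"roll": 0},
    {"tx": 0.008,"ty": 0,"tz": 0,"roll": 0},
    {"tx": 0.008,"ty": 0,"tz": 0,"roll": 0}
  ]
}}

```text
time: 9.8
tcp_pos: [0.4471, 0.0086, 0.1095]
orientation: [2.417, 2.0, 0.001]
ft_force: [-3.3, -5.6, 13.7]
opening: 0.0239
gripper_force: 30.0
```

Call:
{"method": "jog_arm", "body": {
  "motion": [
    {"tx": 0.004,"ty": 0,"tz": 0,"roll": 0},
    {"tx": 0.008,"ty": 0,"tz": 0,"roll": 0},
    {"tx": 0.008,"ty": 0,"tz": 0,"roll": 0}
  ]
}}

```text
time: 10.05
tcp_pos: [0.4472, 0.0092, 0.1095]
orientation: [2.416, 2.0, -0.0]
ft_force: [-2.2, -8.4, 12.7]
opening: 0.024
gripper_force: 30.0
```

Call:
{"method": "jog_arm", "body": {
  "motion": [
    {"tx": 0.004,"ty": 0,"tz": 0,"roll": 0},
    {"tx": 0.008,"ty": 0,"tz": 0,"roll": 0},
    {"tx": 0.008,"ty": 0,"tz": 0,"roll": 0}
  ]
}}

```text
time: 10.3
tcp_pos: [0.4473, 0.0097, 0.1094]
orientation: [2.415, 2.0, -0.001]
ft_force: [-1.9, -9.5, 13.2]
opening: 0.0237
gripper_force: 30.0
```

Call:
{"method": "jog_arm", "body": {
  "motion": [
    {"tx": 0,"ty": 0,"tz": -0.07,"roll": 0},
    {"tx": -0.09,"ty": -0.015,"tz": -0.07,"roll": 0},
    {"tx": -0.09,"ty": -0.015,"tz": -0.07,"roll": 0},
    {"tx": -0.09,"ty": -0.015,"tz": -0.04,"roll": 0},
    {"tx": -0.09,"ty": -0.015,"tz": -0.025,"roll": 0},
    {"tx": -0.09,"ty": -0.015,"tz": -0.018,"roll": 0},
    {"tx": -0.09,"ty": -0.015,"tz": -0.018,"roll": 0}
  ]
}}

```text
time: 10.88
tcp_pos: [0.4415, 0.0017, 0.1103]
orientation: [-2.421, -2.001, 0.002]
ft_force: [-3.2, -1.4, 10.2]
opening: 0.0239
gripper_force: 30.0
```

Call:
{"method": "jog_arm", "body": {
  "motion": [
    {"tx": 0,"ty": 0,"tz": -0.05,"roll": 0},
    {"tx": 0,"ty": 0.02,"tz": -0.05,"roll": 0},
    {"tx": 0,"ty": 0.02,"tz": -0.02,"roll": 0},
    {"tx": 0,"ty": 0.02,"tz": -0.007,"roll": 0},
    {"tx": 0,"ty": 0.02,"tz": 0,"roll": 0},
    {"tx": 0,"ty": 0.02,"tz": 0,"roll": 0}
  ]
}}

```text
time: 11.38
tcp_pos: [0.4446, 0.0012, 0.1102]
orientation: [2.421, 2.001, 0.0]
ft_force: [-0.9, -0.8, 6.8]
opening: 0.0235
gripper_force: 30.0
```

Call:
{"method": "jog_arm", "body": {
  "motion": [
    {"tx": 0,"ty": 0,"tz": -0.05,"roll": 0},
    {"tx": 0,"ty": -0.04,"tz": -0.05,"roll": 0},
    {"tx": 0,"ty": -0.04,"tz": -0.02,"roll": 0},
    {"tx": 0,"ty": -0.04,"tz": -0.007,"roll": 0},
    {"tx": 0,"ty": -0.04,"tz": 0,"roll": 0},
    {"tx": 0,"ty": -0.04,"tz": 0,"roll": 0}
  ]
}}

```text
time: 11.88
tcp_pos: [0.4388, 0.0022, 0.1102]
orientation: [-2.421, -2.001, 0.002]
ft_force: [-3.3, -0.4, 10.0]
opening: 0.0235
gripper_force: 30.0
```

Call:
{"method": "jog_arm", "body": {
  "motion": [
    {"tx": 0,"ty": 0,"tz": -0.05,"roll": 0},
    {"tx": 0,"ty": -0.02,"tz": -0.05,"roll": 0},
    {"tx": 0,"ty": -0.02,"tz": -0.02,"roll": 0},
    {"tx": 0,"ty": -0.02,"tz": -0.007,"roll": 0},
    {"tx": 0,"ty": -0.02,"tz": 0,"roll": 0},
    {"tx": 0,"ty": -0.02,"tz": 0,"roll": 0}
  ]
}}

```text
time: 12.38
tcp_pos: [0.4368, 0.0025, 0.1101]
orientation: [-2.421, -2.002, 0.001]
ft_force: [-2.5, -1.4, 8.3]
opening: 0.0238
gripper_force: 30.0
```

Call:
{"method": "jog_arm", "body": {
  "motion": [
    {"tx": 0,"ty": 0.025,"tz": -0.03,"roll": 0},
    {"tx": 0,"ty": 0.025,"tz": -0.03,"roll": 0},
    {"tx": 0,"ty": 0.025,"tz": -0.008,"roll": 0},
    {"tx": 0,"ty": 0.025,"tz": 0,"roll": 0},
    {"tx": 0,"ty": 0.025,"tz": 0,"roll": 0}
  ]
}}

```text
time: 12.8
tcp_pos: [0.4406, 0.0018, 0.1103]
orientation: [2.42, 2.001, 0.0]
ft_force: [-2.0, -1.0, 6.7]
opening: 0.0236
gripper_force: 30.0
```

Call:
{"method": "jog_arm", "body": {
  "motion": [
    {"tx": 0,"ty": 0,"tz": -0.03,"roll": 0},
    {"tx": 0.007,"ty": 0,"tz": -0.03,"roll": 0},
    {"tx": 0.007,"ty": 0,"tz": -0.008,"roll": 0},
    {"tx": 0.007,"ty": 0,"tz": 0,"roll": 0},
    {"tx": 0.007,"ty": 0,"tz": 0,"roll": 0}
  ]
}}

```text
time: 13.22
tcp_pos: [0.4405, 0.0029, 0.1108]
orientation: [2.421, 2.002, 0.0]
ft_force: [-3.2, -0.7, 10.1]
opening: 0.0237
gripper_force: 30.0
```

Call:
{"method": "jog_arm", "body": {
  "motion": [
    {"tx": 0,"ty": 0,"tz": -0.03,"roll": 0},
    {"tx": 0.007,"ty": 0,"tz": -0.03,"roll": 0},
    {"tx": 0.007,"ty": 0,"tz": -0.008,"roll": 0},
    {"tx": 0.007,"ty": 0,"tz": 0,"roll": 0},
    {"tx": 0.007,"ty": 0,"tz": 0,"roll": 0}
  ]
}}

```text
time: 13.63
tcp_pos: [0.4408, 0.0037, 0.1113]
orientation: [2.421, 2.001, 0.0]
ft_force: [-4.9, 0.6, 14.5]
opening: 0.0236
gripper_force: 30.0
```

Call:
{"method": "jog_arm", "body": {
  "motion": [
    {"tx": 0,"ty": 0,"tz": -0.03,"roll": 0},
    {"tx": 0.007,"ty": 0,"tz": -0.03,"roll": 0},
    {"tx": 0.007,"ty": 0,"tz": -0.008,"roll": 0},
    {"tx": 0.007,"ty": 0,"tz": 0,"roll": 0},
    {"tx": 0.007,"ty": 0,"tz": 0,"roll": 0}
  ]
}}

```text
time: 14.05
tcp_pos: [0.441, 0.0045, 0.1117]
orientation: [2.421, 2.002, -0.0]
ft_force: [-6.4, -1.9, 17.8]
opening: 0.0237
gripper_force: 30.0
```

Call:
{"method": "jog_arm", "body": {
  "motion": [
    {"tx": 0,"ty": 0,"tz": -0.03,"roll": 0},
    {"tx": 0.007,"ty": 0,"tz": -0.03,"roll": 0},
    {"tx": 0.007,"ty": 0,"tz": -0.008,"roll": 0},
    {"tx": 0.007,"ty": 0,"tz": 0,"roll": 0},
    {"tx": 0.007,"ty": 0,"tz": 0,"roll": 0}
  ]
}}

```text
time: 14.47
tcp_pos: [0.4411, 0.0051, 0.1117]
orientation: [2.42, 2.002, -0.001]
ft_force: [-6.5, -2.1, 20.6]
opening: 0.0236
gripper_force: 30.1
```

Call:
{"method": "jog_arm", "body": {
  "motion": [
    {"tx": 0,"ty": 0,"tz": -0.03,"roll": 0},
    {"tx": 0.007,"ty": 0,"tz": -0.03,"roll": 0},
    {"tx": 0.007,"ty": 0,"tz": -0.008,"roll": 0},
    {"tx": 0.007,"ty": 0,"tz": 0,"roll": 0},
    {"tx": 0.007,"ty": 0,"tz": 0,"roll": 0}
  ]
}}

```text
time: 14.88
tcp_pos: [0.4413, 0.006, 0.1113]
orientation: [2.42, 2.002, -0.0]
ft_force: [-5.7, -2.2, 17.1]
opening: 0.0239
gripper_force: 30.0
```

Call:
{"method": "jog_arm", "body": {
  "motion": [
    {"tx": 0,"ty": 0,"tz": -0.03,"roll": 0},
    {"tx": 0.007,"ty": 0,"tz": -0.03,"roll": 0},
    {"tx": 0.007,"ty": 0,"tz": -0.008,"roll": 0},
    {"tx": 0.007,"ty": 0,"tz": 0,"roll": 0},
    {"tx": 0.007,"ty": 0,"tz": 0,"roll": 0}
  ]
}}

```text
time: 15.3
tcp_pos: [0.4413, 0.0081, 0.1101]
orientation: [-2.421, -2.0, -0.003]
ft_force: [-1.9, 4.2, 8.3]
opening: 0.0236
gripper_force: 30.0
```

Call:
{"method": "jog_arm", "body": {
  "motion": [
    {"tx": 0,"ty": 0,"tz": -0.03,"roll": 0},
    {"tx": 0.007,"ty": 0,"tz": -0.03,"roll": 0},
    {"tx": 0.007,"ty": 0,"tz": -0.008,"roll": 0},
    {"tx": 0.007,"ty": 0,"tz": 0,"roll": 0},
    {"tx": 0.007,"ty": 0,"tz": 0,"roll": 0}
  ]
}}

```text
time: 15.72
tcp_pos: [0.4412, 0.0083, 0.1102]
orientation: [-2.421, -2.001, -0.001]
ft_force: [-2.4, 2.0, 8.6]
opening: 0.0236
gripper_force: 30.0
```

Call:
{"method": "jog_arm", "body": {
  "motion": [
    {"tx": 0,"ty": 0,"tz": -0.03,"roll": 0},
    {"tx": 0.007,"ty": 0,"tz": -0.03,"roll": 0},
    {"tx": 0.007,"ty": 0,"tz": -0.008,"roll": 0},
    {"tx": 0.007,"ty": 0,"tz": 0,"roll": 0},
    {"tx": 0.007,"ty": 0,"tz": 0,"roll": 0}
  ]
}}

```text
time: 16.13
tcp_pos: [0.4414, 0.0088, 0.1102]
orientation: [2.421, 2.001, 0.0]
ft_force: [-2.3, 1.2, 6.9]
opening: 0.0239
gripper_force: 30.0
```

Call:
{"method": "jog_arm", "body": {
  "motion": [
    {"tx": 0,"ty": 0,"tz": -0.03,"roll": 0},
    {"tx": 0.007,"ty": 0,"tz": -0.03,"roll": 0},
    {"tx": 0.007,"ty": 0,"tz": -0.008,"roll": 0},
    {"tx": 0.007,"ty": 0,"tz": 0,"roll": 0},
    {"tx": 0.007,"ty": 0,"tz": 0,"roll": 0}
  ]
}}

```text
time: 16.55
tcp_pos: [0.4417, 0.0096, 0.1104]
orientation: [2.421, 2.001, 0.0]
ft_force: [-1.7, 0.6, 8.1]
opening: 0.0241
gripper_force: 30.0
```

Call:
{"method": "jog_arm", "body": {
  "motion": [
    {"tx": 0,"ty": 0,"tz": -0.03,"roll": 0},
    {"tx": 0.007,"ty": 0,"tz": -0.03,"roll": 0},
    {"tx": 0.007,"ty": 0,"tz": -0.008,"roll": 0},
    {"tx": 0.007,"ty": 0,"tz": 0,"roll": 0},
    {"tx": 0.007,"ty": 0,"tz": 0,"roll": 0}
  ]
}}

```text
time: 16.97
tcp_pos: [0.442, 0.0103, 0.1105]
orientation: [2.421, 2.001, 0.0]
ft_force: [-3.0, -0.7, 8.2]
opening: 0.0239
gripper_force: 30.0
```

Call:
{"method": "jog_arm", "body": {
  "motion": [
    {"tx": 0,"ty": 0,"tz": -0.03,"roll": 0},
    {"tx": 0.007,"ty": 0,"tz": -0.03,"roll": 0},
    {"tx": 0.007,"ty": 0,"tz": -0.008,"roll": 0},
    {"tx": 0.007,"ty": 0,"tz": 0,"roll": 0},
    {"tx": 0.007,"ty": 0,"tz": 0,"roll": 0}
  ]
}}

```text
time: 17.38
tcp_pos: [0.4422, 0.0112, 0.1108]
orientation: [2.421, 2.001, 0.0]
ft_force: [-3.4, -0.9, 10.3]
opening: 0.0235
gripper_force: 30.0
```

Call:
{"method": "jog_arm", "body": {
  "motion": [
    {"tx": 0,"ty": 0,"tz": -0.03,"roll": 0},
    {"tx": 0.007,"ty": 0,"tz": -0.03,"roll": 0},
    {"tx": 0.007,"ty": 0,"tz": -0.008,"roll": 0},
    {"tx": 0.007,"ty": 0,"tz": 0,"roll": 0},
    {"tx": 0.007,"ty": 0,"tz": 0,"roll": 0}
  ]
}}

```text
time: 17.8
tcp_pos: [0.4423, 0.012, 0.1111]
orientation: [2.421, 2.001, 0.0]
ft_force: [-4.1, -0.5, 13.9]
opening: 0.0234
gripper_force: 30.0
```

No dip is deeper than about 1.6 mm over a full pitch (z .1117 down to .1101), so this leaf does not fit. I put it back in the near slot.

Call:
{"method": "jog_arm", "body": {
  "motion": [
    {"tx": 0,"ty": 0,"tz": -0.2,"roll": 0},
    {"tx": 0,"ty": 0,"tz": -0.32,"roll": 0},
    {"tx": 0,"ty": 0,"tz": -0.32,"roll": 0}
  ]
}}

```text
time: 18.05
tcp_pos: [0.4438, 0.0121, 0.1503]
orientation: [2.419, 1.999, 0.006]
ft_force: [1.5, 0.4, -0.5]
opening: 0.024
gripper_force: 30.0
```

Run:
```python
from h import *
p,th,s=pose();print(p,th,s["ft_force"])
plan([(.441,.12,.148,78.5),(.449,.225,.148,78),(.4539,.2871,.13,77.4),(.4539,.2871,.1,77.4)])
```

```text
[0.44375338 0.01211754 0.15030096] 79.14690416112866 [ 1.45813619  0.44669802 -0.51351135]
tx 0.879 ty -0.192 tz 0.019 roll 0.011 | rows 3 
tx 0.870 ty -0.109 tz 0.000 roll 0.008 | rows 3 
tx 0.515 ty -0.068 tz 0.150 roll 0.010 | rows 2 
tx 0.000 ty 0.000 tz 0.250 roll 0.000 | rows 1
```

Call:
{"method": "jog_arm", "body": {
  "motion": [
    {"tx": 0.3,"ty": -0.07,"tz": 0.02,"roll": 0},
    {"tx": 0.6,"ty": -0.13,"tz": 0.02,"roll": 0.01},
    {"tx": 0.88,"ty": -0.19,"tz": 0.02,"roll": 0.01}
  ]
}}

```text
time: 18.3
tcp_pos: [0.4383, 0.1208, 0.1441]
orientation: [-2.434, -1.985, 0.002]
ft_force: [1.6, 0.1, -0.8]
opening: 0.0239
gripper_force: 30.0
```

Call:
{"method": "jog_arm", "body": {
  "motion": [
    {"tx": 0.3,"ty": -0.04,"tz": 0,"roll": 0},
    {"tx": 0.6,"ty": -0.08,"tz": 0,"roll": 0.01},
    {"tx": 0.87,"ty": -0.11,"tz": 0,"roll": 0.01}
  ]
}}

```text
time: 18.55
tcp_pos: [0.4458, 0.2268, 0.1439]
orientation: [-2.442, -1.976, 0.003]
ft_force: [0.3, -0.1, -1.3]
opening: 0.0233
gripper_force: 30.0
```

Call:
{"method": "jog_arm", "body": {
  "motion": [
    {"tx": 0.25,"ty": -0.03,"tz": 0.05,"roll": 0.01},
    {"tx": 0.5,"ty": -0.07,"tz": 0.15,"roll": 0.01},
    {"tx": 0.5,"ty": -0.07,"tz": 0.2,"roll": 0.01},
    {"tx": 0.5,"ty": -0.07,"tz": 0.25,"roll": 0.01},
    {"tx": 0.5,"ty": -0.07,"tz": 0.25,"roll": 0.01},
    {"tx": 0.5,"ty": -0.07,"tz": 0.25,"roll": 0.01}
  ]
}}

```text
time: 19.05
tcp_pos: [0.4503, 0.284, 0.1142]
orientation: [-2.453, -1.962, 0.005]
ft_force: [0.4, -0.1, -0.7]
opening: 0.024
gripper_force: 30.0
```

Run:
```python
from h import *
p,th,s=pose();print(p,th,s["ft_force"])
plan([(.4539,.2871,.0555,77.4)])
```

```text
[0.4503049  0.28403081 0.11416844] 77.31372969793375 [ 0.38046194 -0.09474594 -0.73445817]
tx 0.032 ty 0.024 tz 0.489 roll -0.001 | rows 2
```

Call:
{"method": "jog_arm", "body": {
  "motion": [
    {"tx": 0.03,"ty": 0.025,"tz": 0.05,"roll": 0},
    {"tx": 0.03,"ty": 0.025,"tz": 0.15,"roll": 0},
    {"tx": 0.03,"ty": 0.025,"tz": 0.15,"roll": 0},
    {"tx": 0.03,"ty": 0.025,"tz": 0.25,"roll": 0}
  ]
}}

```text
time: 19.38
tcp_pos: [0.4563, 0.2884, 0.0866]
orientation: [2.453, 1.962, 0.004]
ft_force: [-0.2, 0.0, -0.1]
opening: 0.0238
gripper_force: 30.0
```

Call:
{"method": "jog_arm", "body": {
  "motion": [
    {"tx": 0,"ty": 0,"tz": 0.1,"roll": 0},
    {"tx": 0,"ty": 0,"tz": 0.17,"roll": 0},
    {"tx": 0,"ty": 0,"tz": 0.23,"roll": 0},
    {"tx": 0,"ty": 0,"tz": 0.235,"roll": 0},
    {"tx": 0,"ty": 0,"tz": 0.235,"roll": 0}
  ]
}}

```text
time: 19.8
tcp_pos: [0.4547, 0.2881, 0.0568]
orientation: [-2.452, -1.963, 0.002]
ft_force: [-0.2, 0.6, -1.3]
opening: 0.0237
gripper_force: 30.0
```

Call:
{"method": "jog_arm", "body": {
  "motion": [
    {"tx": 0,"ty": 0,"tz": 0.01,"roll": 0},
    {"tx": 0,"ty": 0,"tz": 0.015,"roll": 0},
    {"tx": 0,"ty": 0,"tz": 0.015,"roll": 0}
  ]
}}

```text
time: 20.05
tcp_pos: [0.4551, 0.2885, 0.0559]
orientation: [2.453, 1.963, 0.001]
ft_force: [-0.6, 0.4, -0.8]
opening: 0.024
gripper_force: 30.0
```

Call:
{"method": "jog_arm", "body": {
  "motion": [
    {"tx": 0,"ty": 0,"tz": 0,"roll": 0},
    {"tx": 0,"ty": 0,"tz": 0,"roll": 0},
    {"tx": 0,"ty": 0,"tz": 0,"roll": 0},
    {"tx": 0,"ty": 0,"tz": 0,"roll": 0}
  ],
  "grip": 0.18
}}

```text
time: 20.38
tcp_pos: [0.4553, 0.2885, 0.056]
orientation: [2.453, 1.963, 0.001]
ft_force: [0.2, 0.4, -0.4]
opening: 0.0364
gripper_force: 0.0
```

Call:
{"method": "jog_arm", "body": {
  "motion": [
    {"tx": 0,"ty": 0,"tz": -0.1,"roll": 0},
    {"tx": 0,"ty": 0,"tz": -0.25,"roll": 0},
    {"tx": 0,"ty": 0,"tz": -0.35,"roll": 0},
    {"tx": 0,"ty": 0,"tz": -0.35,"roll": 0}
  ]
}}

```text
time: 20.72
tcp_pos: [0.4575, 0.2897, 0.1015]
orientation: [2.452, 1.963, 0.01]
ft_force: [0.8, -0.5, 0.2]
opening: 0.0364
gripper_force: 0.0
```

Run:
```python
from h import *
p,th,s=pose();print(p,th,s["ft_force"],s["opening"])
plan([(.5076,.2752,.09,77.5),(.5076,.2752,.055,77.5)])
```

```text
[0.4574694  0.28972747 0.10154484] 77.35104110351291 [ 0.83857951 -0.54467545  0.23418122] 0.03643297108269432
tx -0.027 ty 0.434 tz 0.096 roll -0.002 | rows 2 
tx 0.000 ty 0.000 tz 0.292 roll -0.000 | rows 1
```

Call:
{"method": "jog_arm", "body": {
  "motion": [
    {"tx": -0.02,"ty": 0.25,"tz": 0,"roll": 0},
    {"tx": -0.02,"ty": 0.45,"tz": 0,"roll": 0},
    {"tx": -0.02,"ty": 0.45,"tz": 0.05,"roll": 0},
    {"tx": -0.02,"ty": 0.45,"tz": 0.1,"roll": 0},
    {"tx": -0.02,"ty": 0.45,"tz": 0.1,"roll": 0},
    {"tx": -0.02,"ty": 0.45,"tz": 0.1,"roll": 0}
  ]
}}

```text
time: 21.22
tcp_pos: [0.5054, 0.2737, 0.0843]
orientation: [-2.452, -1.963, 0.005]
ft_force: [-0.2, -0.1, -0.7]
opening: 0.036
gripper_force: 0.0
```

Run:
```python
from h import *
p,th,s=pose();print(p,th,s["ft_force"],s["opening"])
plan([(.5076,.2752,.055,77.5)])
```

```text
[0.50537531 0.27374447 0.08429906] 77.36762274542623 [-0.20939227 -0.12519492 -0.718737  ] 0.036031261714839
tx 0.016 ty 0.015 tz 0.244 roll -0.002 | rows 1
```

Call:
{"method": "jog_arm", "body": {
  "motion": [
    {"tx": 0.01,"ty": 0.01,"tz": 0.02,"roll": 0},
    {"tx": 0.01,"ty": 0.01,"tz": 0.12,"roll": 0},
    {"tx": 0.01,"ty": 0.01,"tz": 0.2,"roll": 0},
    {"tx": 0.01,"ty": 0.01,"tz": 0.24,"roll": 0},
    {"tx": 0.01,"ty": 0.01,"tz": 0.24,"roll": 0},
    {"tx": 0.01,"ty": 0.01,"tz": 0.24,"roll": 0}
  ]
}}

```text
time: 21.72
tcp_pos: [0.5079, 0.2748, 0.0559]
orientation: [-2.452, -1.963, 0.003]
ft_force: [0.2, -0.3, 0.1]
opening: 0.0361
gripper_force: 0.0
```

Call:
{"method": "jog_arm", "body": {
  "motion": [
    {"tx": 0,"ty": 0,"tz": 0,"roll": 0},
    {"tx": 0,"ty": 0,"tz": 0,"roll": 0},
    {"tx": 0,"ty": 0,"tz": 0,"roll": 0},
    {"tx": 0,"ty": 0,"tz": 0,"roll": 0},
    {"tx": 0,"ty": 0,"tz": 0,"roll": 0}
  ],
  "grip": 1
}}

```text
time: 22.13
tcp_pos: [0.5089, 0.2752, 0.0573]
orientation: [2.453, 1.963, 0.001]
ft_force: [0.3, 0.7, -0.1]
opening: 0.0239
gripper_force: 30.0
```

Run:
```python
from h import *
p,th,s=pose();print(p,th,s["ft_force"],s["opening"],s["gripper_force"])
plan([(p[0],p[1],.147,77.5),(.48,.165,.148,78.),(.451,.062,.147,79),(.4400,.0045,.116,79)])
```

```text
[0.50893178 0.27520955 0.05726205] 77.34355088100794 [ 0.30730209  0.66522    -0.07713189] 0.02386076515237911 29.99870647676289
tx 0.000 ty 0.000 tz -0.748 roll -0.003 | rows 3 
tx -0.949 ty -0.037 tz -0.008 roll -0.008 | rows 3 
tx -0.890 ty -0.058 tz 0.008 roll -0.017 | rows 3 
tx -0.487 ty 0.001 tz 0.259 roll 0.000 | rows 2
```

Call:
{"method": "jog_arm", "body": {
  "motion": [
    {"tx": 0,"ty": 0,"tz": -0.15,"roll": 0},
    {"tx": 0,"ty": 0,"tz": -0.4,"roll": 0},
    {"tx": 0,"ty": 0,"tz": -0.72,"roll": 0},
    {"tx": 0,"ty": 0,"tz": -0.74,"roll": 0}
  ]
}}

```text
time: 22.47
tcp_pos: [0.5128, 0.2771, 0.153]
orientation: [2.451, 1.961, 0.018]
ft_force: [0.9, -0.4, -1.2]
opening: 0.0236
gripper_force: 30.0
```

Call:
{"method": "jog_arm", "body": {
  "motion": [
    {"tx": -0.3,"ty": -0.01,"tz": 0,"roll": 0},
    {"tx": -0.6,"ty": -0.03,"tz": 0,"roll": 0},
    {"tx": -0.95,"ty": -0.04,"tz": -0.01,"roll": -0.01},
    {"tx": -0.95,"ty": -0.04,"tz": -0.01,"roll": -0.01}
  ]
}}

```text
time: 22.8
tcp_pos: [0.476, 0.1596, 0.1456]
orientation: [2.444, 1.973, -0.008]
ft_force: [0.3, -0.7, -1.9]
opening: 0.0238
gripper_force: 30.0
```

Call:
{"method": "jog_arm", "body": {
  "motion": [
    {"tx": -0.3,"ty": -0.02,"tz": 0,"roll": 0},
    {"tx": -0.6,"ty": -0.04,"tz": 0,"roll": -0.01},
    {"tx": -0.89,"ty": -0.06,"tz": 0.01,"roll": -0.02},
    {"tx": -0.89,"ty": -0.06,"tz": 0.01,"roll": -0.02},
    {"tx": -0.89,"ty": -0.06,"tz": 0.01,"roll": -0.02}
  ]
}}

```text
time: 23.22
tcp_pos: [0.4491, 0.0608, 0.1453]
orientation: [-2.425, -1.997, 0.0]
ft_force: [0.0, 0.3, -1.1]
opening: 0.0236
gripper_force: 30.0
```

Run:
```python
from h import *
p,th,s=pose();print(p,th,s["ft_force"],s["opening"],s["gripper_force"])
plan([(.4400,.0045,.1175,79)])
```

```text
[0.44910881 0.06081481 0.14526643] 78.93531377133722 [ 0.02548933  0.30508652 -1.05320738] 0.023612767085669048 29.99882649164647
tx -0.475 ty 0.016 tz 0.231 roll -0.001 | rows 2
```

Call:
{"method": "jog_arm", "body": {
  "motion": [
    {"tx": -0.3,"ty": 0.01,"tz": 0.05,"roll": 0},
    {"tx": -0.47,"ty": 0.015,"tz": 0.15,"roll": 0},
    {"tx": -0.47,"ty": 0.015,"tz": 0.23,"roll": 0},
    {"tx": -0.47,"ty": 0.015,"tz": 0.23,"roll": 0},
    {"tx": -0.47,"ty": 0.015,"tz": 0.23,"roll": 0},
    {"tx": -0.47,"ty": 0.015,"tz": 0.23,"roll": 0}
  ]
}}

```text
time: 23.72
tcp_pos: [0.4415, 0.0074, 0.1183]
orientation: [-2.42, -2.003, -0.001]
ft_force: [0.4, 0.1, -0.9]
opening: 0.0237
gripper_force: 30.0
```

Call:
{"method": "jog_arm", "body": {
  "motion": [
    {"tx": 0,"ty": 0,"tz": 0.01,"roll": 0},
    {"tx": 0,"ty": 0,"tz": 0.02,"roll": 0},
    {"tx": 0,"ty": 0,"tz": 0.03,"roll": 0},
    {"tx": 0,"ty": 0,"tz": 0.03,"roll": 0},
    {"tx": 0,"ty": 0,"tz": 0.03,"roll": 0}
  ]
}}

```text
time: 24.13
tcp_pos: [0.4408, 0.0064, 0.1145]
orientation: [-2.421, -2.002, -0.0]
ft_force: [-0.2, -1.0, -1.3]
opening: 0.0238
gripper_force: 30.0
```

Call:
{"method": "jog_arm", "body": {
  "motion": [
    {"tx": 0,"ty": 0,"tz": 0.01,"roll": 0},
    {"tx": 0,"ty": 0,"tz": 0.01,"roll": 0},
    {"tx": 0,"ty": 0,"tz": 0.01,"roll": 0}
  ]
}}

```text
time: 24.38
tcp_pos: [0.4407, 0.0062, 0.1132]
orientation: [-2.422, -2.001, 0.0]
ft_force: [0.2, -0.3, -1.6]
opening: 0.0239
gripper_force: 30.0
```

Call:
{"method": "jog_arm", "body": {
  "motion": [
    {"tx": 0,"ty": 0,"tz": 0.01,"roll": 0},
    {"tx": 0,"ty": 0,"tz": 0.01,"roll": 0},
    {"tx": 0,"ty": 0,"tz": 0.01,"roll": 0}
  ]
}}

```text
time: 24.63
tcp_pos: [0.4408, 0.0062, 0.112]
orientation: [-2.422, -2.001, -0.0]
ft_force: [-0.7, -0.4, -1.4]
opening: 0.0239
gripper_force: 30.0
```

Call:
{"method": "jog_arm", "body": {
  "motion": [
    {"tx": 0,"ty": 0,"tz": 0.01,"roll": 0},
    {"tx": 0,"ty": 0,"tz": 0.01,"roll": 0},
    {"tx": 0,"ty": 0,"tz": 0.01,"roll": 0}
  ]
}}

```text
time: 24.88
tcp_pos: [0.4412, 0.0065, 0.1111]
orientation: [2.422, 2.001, 0.002]
ft_force: [0.3, 2.1, 0.8]
opening: 0.0236
gripper_force: 30.0
```

Call:
{"method": "jog_arm", "body": {
  "motion": [
    {"tx": 0,"ty": 0,"tz": 0.008,"roll": 0},
    {"tx": 0,"ty": 0,"tz": 0.008,"roll": 0},
    {"tx": 0,"ty": 0,"tz": 0.008,"roll": 0}
  ]
}}

```text
time: 25.13
tcp_pos: [0.4414, 0.0067, 0.1106]
orientation: [2.422, 2.001, 0.002]
ft_force: [-0.4, 3.9, 5.2]
opening: 0.0241
gripper_force: 30.0
```

Call:
{"method": "jog_arm", "body": {
  "motion": [
    {"tx": 0.006,"ty": 0,"tz": 0.005,"roll": 0},
    {"tx": 0.006,"ty": 0,"tz": 0.008,"roll": 0},
    {"tx": 0.006,"ty": 0,"tz": 0.008,"roll": 0}
  ]
}}

```text
time: 25.38
tcp_pos: [0.4416, 0.0069, 0.1104]
orientation: [2.421, 2.001, 0.001]
ft_force: [-2.2, 2.4, 11.3]
opening: 0.0236
gripper_force: 30.0
```

Call:
{"method": "jog_arm", "body": {
  "motion": [
    {"tx": 0.006,"ty": 0,"tz": 0,"roll": 0},
    {"tx": 0.006,"ty": 0,"tz": 0.005,"roll": 0},
    {"tx": 0.006,"ty": 0,"tz": 0.005,"roll": 0}
  ]
}}

```text
time: 25.63
tcp_pos: [0.4417, 0.007, 0.1103]
orientation: [2.42, 2.001, -0.001]
ft_force: [-5.7, -0.2, 15.9]
opening: 0.0238
gripper_force: 30.0
```

Call:
{"method": "jog_arm", "body": {
  "motion": [
    {"tx": 0.006,"ty": 0,"tz": 0,"roll": 0},
    {"tx": 0.006,"ty": 0,"tz": 0,"roll": 0},
    {"tx": 0.006,"ty": 0,"tz": 0,"roll": 0}
  ]
}}

```text
time: 25.88
tcp_pos: [0.4418, 0.0072, 0.1103]
orientation: [2.419, 2.001, -0.002]
ft_force: [-4.5, -1.0, 15.7]
opening: 0.0236
gripper_force: 30.0
```

Call:
{"method": "jog_arm", "body": {
  "motion": [
    {"tx": 0,"ty": 0,"tz": -0.05,"roll": 0},
    {"tx": 0,"ty": 0,"tz": -0.08,"roll": 0},
    {"tx": 0.035,"ty": 0,"tz": -0.08,"roll": 0},
    {"tx": 0.035,"ty": 0,"tz": -0.06,"roll": 0},
    {"tx": 0.035,"ty": 0,"tz": -0.043,"roll": 0},
    {"tx": 0.035,"ty": 0,"tz": -0.043,"roll": 0},
    {"tx": 0.035,"ty": 0,"tz": -0.043,"roll": 0}
  ]
}}

```text
time: 26.47
tcp_pos: [0.4421, 0.0126, 0.1139]
orientation: [-2.421, -2.002, 0.0]
ft_force: [-1.6, 0.8, 6.2]
opening: 0.0234
gripper_force: 30.0
```

Call:
{"method": "jog_arm", "body": {
  "motion": [
    {"tx": 0,"ty": 0,"tz": 0.008,"roll": 0},
    {"tx": 0,"ty": 0,"tz": 0.008,"roll": 0},
    {"tx": 0,"ty": 0,"tz": 0.008,"roll": 0}
  ]
}}

```text
time: 26.72
tcp_pos: [0.4422, 0.0126, 0.1138]
orientation: [-2.421, -2.002, 0.0]
ft_force: [-4.4, 1.3, 13.1]
opening: 0.0243
gripper_force: 30.0
```

Call:
{"method": "jog_arm", "body": {
  "motion": [
    {"tx": 0,"ty": 0,"tz": -0.04,"roll": 0},
    {"tx": 0.008,"ty": 0,"tz": -0.03,"roll": 0},
    {"tx": 0.008,"ty": 0,"tz": 0,"roll": 0},
    {"tx": 0.008,"ty": 0,"tz": 0,"roll": 0},
    {"tx": 0.008,"ty": 0,"tz": 0,"roll": 0}
  ]
}}

```text
time: 27.13
tcp_pos: [0.4427, 0.0144, 0.1121]
orientation: [-2.422, -2.0, -0.003]
ft_force: [2.6, 4.4, -1.7]
opening: 0.0238
gripper_force: 30.0
```

The z drop from crest (.1139) to groove (.1103) is exactly 3.6 mm, so the middle leaf fits. I lift it and refine the job block's pose.

Call:
{"method": "jog_arm", "body": {
  "motion": [
    {"tx": 0,"ty": 0,"tz": -0.15,"roll": 0},
    {"tx": 0,"ty": 0,"tz": -0.3,"roll": 0},
    {"tx": 0,"ty": 0,"tz": -0.3,"roll": 0}
  ]
}}

```text
time: 27.38
tcp_pos: [0.4439, 0.0132, 0.1506]
orientation: [2.419, 2.0, 0.004]
ft_force: [0.4, 0.4, -0.8]
opening: 0.0238
gripper_force: 30.0
```

Run:
```python
from h import *
t=cv2.imread("pics/top0.png");s=cv2.imread("pics/side0.png")
c=(.5013,-.2865)
ims=[]
for im,n in((t,"top"),(s,"side")):
    r=rect(im,n,c,12.3,.042,.05,.065,.00033)
    for k in(-35,-6.5,6.5,35):
        y=int(round(r.shape[0]/2-k/.33));cv2.line(r,(0,y),(12,y),(0,255,0),1);cv2.line(r,(r.shape[1]-12,y),(r.shape[1],y),(0,255,0),1)
    for k in(-45,45):
        x=int(round(r.shape[1]/2-k/.33));cv2.line(r,(x,0),(x,12),(0,255,0),1)
    ims.append(r)
cv2.imwrite("pics/m5.png",np.hstack(ims))
p,th,q=pose();print(p,th,q["ft_force"])
plan([(.455,-.09,.15,86),(.48,-.195,.15,95),(.5013,-.2865,.13,102.3)])
```

```text
[0.44393132 0.01318708 0.15062698] 79.16695046424387 [ 0.40738139  0.37870196 -0.77169669]
tx -0.827 ty 0.252 tz 0.005 roll -0.114 | rows 3 
tx -0.859 ty 0.269 tz 0.000 roll -0.150 | rows 3 
tx -0.775 ty 0.110 tz 0.167 roll -0.122 | rows 3
```

View pics/m5.png

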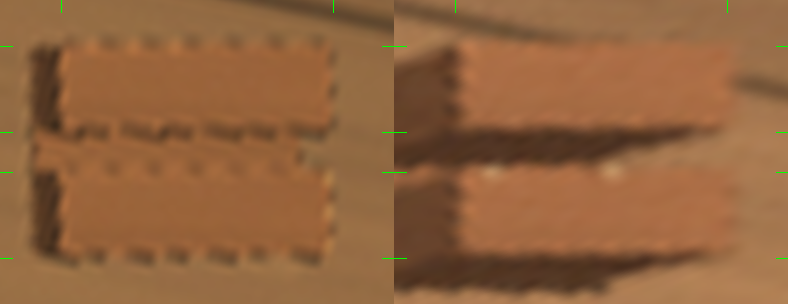

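The slot edges match the green ticks in both rectified views (rows 132 and 172), so the block pose is right. I carry the leaf over.

Call:
{"method": "jog_arm", "body": {
  "motion": [
    {"tx": -0.3,"ty": 0.08,"tz": 0,"roll": -0.04},
    {"tx": -0.6,"ty": 0.16,"tz": 0,"roll": -0.08},
    {"tx": -0.83,"ty": 0.25,"tz": 0,"roll": -0.11},
    {"tx": -0.83,"ty": 0.25,"tz": 0,"roll": -0.11}
  ]
}}

```text
time: 27.72
tcp_pos: [0.4533, -0.0941, 0.1476]
orientation: [2.303, 2.134, -0.003]
ft_force: [0.2, -0.7, -1.7]
opening: 0.0238
gripper_force: 30.0
```

Call:
{"method": "jog_arm", "body": {
  "motion": [
    {"tx": -0.3,"ty": 0.09,"tz": 0,"roll": -0.05},
    {"tx": -0.6,"ty": 0.18,"tz": 0,"roll": -0.1},
    {"tx": -0.86,"ty": 0.27,"tz": 0,"roll": -0.15},
    {"tx": -0.86,"ty": 0.27,"tz": 0,"roll": -0.15}
  ]
}}

```text
time: 28.05
tcp_pos: [0.4788, -0.1999, 0.1477]
orientation: [2.127, 2.308, -0.002]
ft_force: [0.1, 0.4, -0.8]
opening: 0.0238
gripper_force: 30.0
```

Call:
{"method": "jog_arm", "body": {
  "motion": [
    {"tx": -0.3,"ty": 0.04,"tz": 0,"roll": -0.05},
    {"tx": -0.6,"ty": 0.08,"tz": 0.1,"roll": -0.1},
    {"tx": -0.77,"ty": 0.11,"tz": 0.16,"roll": -0.12},
    {"tx": -0.77,"ty": 0.11,"tz": 0.16,"roll": -0.12},
    {"tx": -0.77,"ty": 0.11,"tz": 0.16,"roll": -0.12},
    {"tx": -0.77,"ty": 0.11,"tz": 0.16,"roll": -0.12}
  ]
}}

```text
time: 28.55
tcp_pos: [0.4975, -0.2849, 0.1281]
orientation: [-1.977, -2.438, -0.0]
ft_force: [0.0, 0.7, -1.2]
opening: 0.0237
gripper_force: 30.0
```

Run:
```python
from h import *
p,th,q=pose();print(p,th,q["ft_force"])
plan([(.5017,-.2868,.0575,102.3)])
```

```text
[ 0.49749895 -0.28489521  0.1281053 ] 101.9057821866732 [ 0.00636183  0.67550186 -1.18301613]
tx -0.023 ty 0.031 tz 0.588 roll -0.007 | rows 2
```

Call:
{"method": "jog_arm", "body": {
  "motion": [
    {"tx": -0.02,"ty": 0.03,"tz": 0.05,"roll": -0.005},
    {"tx": -0.02,"ty": 0.03,"tz": 0.15,"roll": -0.005},
    {"tx": -0.02,"ty": 0.03,"tz": 0.2,"roll": -0.005},
    {"tx": -0.02,"ty": 0.03,"tz": 0.22,"roll": -0.005},
    {"tx": -0.02,"ty": 0.03,"tz": 0.22,"roll": -0.005},
    {"tx": -0.02,"ty": 0.03,"tz": 0.22,"roll": -0.005}
  ]
}}

```text
time: 29.05
tcp_pos: [0.5021, -0.2875, 0.1025]
orientation: [-1.971, -2.445, 0.0]
ft_force: [-0.4, 0.2, -1.5]
opening: 0.0236
gripper_force: 30.0
```

Run:
```python
from h import *
p,th,q=pose();print(p,th,q["ft_force"])
plan([(.5017,-.2868,.0575,102.3)])
```

```text
[ 0.50209691 -0.28753012  0.10252071] 102.262613403268 [-0.43547269  0.178205   -1.4559311 ]
tx 0.007 ty -0.002 tz 0.375 roll -0.001 | rows 2
```

Leaf bottom is at about 54 mm. I lower it into the slot in two stages.

Call:
{"method": "jog_arm", "body": {
  "motion": [
    {"tx": 0,"ty": 0,"tz": 0.06,"roll": 0},
    {"tx": 0,"ty": 0,"tz": 0.12,"roll": 0},
    {"tx": 0,"ty": 0,"tz": 0.15,"roll": 0},
    {"tx": 0,"ty": 0,"tz": 0.15,"roll": 0}
  ]
}}

```text
time: 29.38
tcp_pos: [0.5014, -0.2875, 0.0835]
orientation: [-1.97, -2.444, 0.0]
ft_force: [-0.6, 0.5, -0.7]
opening: 0.0239
gripper_force: 30.0
```

Call:
{"method": "jog_arm", "body": {
  "motion": [
    {"tx": 0,"ty": 0,"tz": 0.08,"roll": 0},
    {"tx": 0,"ty": 0,"tz": 0.15,"roll": 0},
    {"tx": 0,"ty": 0,"tz": 0.2,"roll": 0},
    {"tx": 0,"ty": 0,"tz": 0.215,"roll": 0},
    {"tx": 0,"ty": 0,"tz": 0.215,"roll": 0},
    {"tx": 0,"ty": 0,"tz": 0.215,"roll": 0}
  ]
}}

```text
time: 29.88
tcp_pos: [0.5024, -0.288, 0.059]
orientation: [-1.972, -2.446, 0.0]
ft_force: [-0.5, -0.2, -1.7]
opening: 0.0241
gripper_force: 30.0
```

Call:
{"method": "jog_arm", "body": {
  "motion": [
    {"tx": 0,"ty": 0,"tz": 0.01,"roll": 0},
    {"tx": 0,"ty": 0,"tz": 0.015,"roll": 0},
    {"tx": 0,"ty": 0,"tz": 0.015,"roll": 0}
  ]
}}

```text
time: 30.13
tcp_pos: [0.5025, -0.2881, 0.0575]
orientation: [1.972, 2.445, 0.0]
ft_force: [0.4, 0.1, -1.5]
opening: 0.0241
gripper_force: 30.0
```

Call:
{"method": "jog_arm", "body": {
  "motion": [
    {"tx": 0,"ty": 0,"tz": 0,"roll": 0},
    {"tx": 0,"ty": 0,"tz": 0,"roll": 0},
    {"tx": 0,"ty": 0,"tz": 0,"roll": 0},
    {"tx": 0,"ty": 0,"tz": 0,"roll": 0},
    {"tx": 0,"ty": 0,"tz": 0,"roll": 0}
  ],
  "grip": 0
}}

```text
time: 30.55
tcp_pos: [0.5025, -0.2881, 0.0575]
orientation: [1.972, 2.445, 0.0]
ft_force: [-0.3, -0.5, -0.3]
opening: 0.044
gripper_force: 0.0
```

Call:
{"method": "jog_arm", "body": {
  "motion": [
    {"tx": 0,"ty": 0,"tz": -0.1,"roll": 0},
    {"tx": 0,"ty": 0,"tz": -0.3,"roll": 0},
    {"tx": 0,"ty": 0,"tz": -0.6,"roll": 0},
    {"tx": 0,"ty": 0,"tz": -0.9,"roll": 0},
    {"tx": 0,"ty": 0,"tz": -0.9,"roll": 0},
    {"tx": 0,"ty": 0,"tz": -0.9,"roll": 0}
  ]
}}

```text
time: 31.05
tcp_pos: [0.5046, -0.2894, 0.1698]
orientation: [1.967, 2.44, 0.001]
ft_force: [-1.0, -0.0, -0.3]
opening: 0.0439
gripper_force: 0.0
```

Call:
{"method": "jog_arm", "body": {
  "motion": [
    {"tx": -0.7,"ty": -0.5,"tz": -0.2,"roll": 0},
    {"tx": -0.7,"ty": -0.5,"tz": -0.2,"roll": 0},
    {"tx": -0.7,"ty": -0.5,"tz": -0.2,"roll": 0},
    {"tx": -0.7,"ty": -0.5,"tz": -0.2,"roll": 0},
    {"tx": -0.7,"ty": -0.5,"tz": -0.2,"roll": 0}
  ]
}}

```text
time: 31.47
tcp_pos: [0.4606, -0.3832, 0.1885]
orientation: [-1.974, -2.442, -0.001]
ft_force: [-0.0, 0.8, 0.0]
opening: 0.044
gripper_force: 0.0
```

Run:
```python
from h import *
s=imaging.get_image("side");t=imaging.get_image("top")
m=np.zeros((560,800,3),np.uint8)
a=cv2.resize(s[110:320,110:400],None,fx=1.9,fy=1.9,interpolation=cv2.INTER_CUBIC);m[:a.shape[0],:a.shape[1]]=a
b=cv2.resize(s[140:200,320:385],None,fx=3.7,fy=3.7,interpolation=cv2.INTER_CUBIC);m[:b.shape[0],555:555+b.shape[1]]=b
c=cv2.resize(t[180:260,160:230],None,fx=3.4,fy=3.4,interpolation=cv2.INTER_CUBIC);m[260:260+c.shape[0],555:555+c.shape[1]]=c
cv2.imwrite("pics/m6.png",m)
```

```text
(no output)
```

View pics/m6.png

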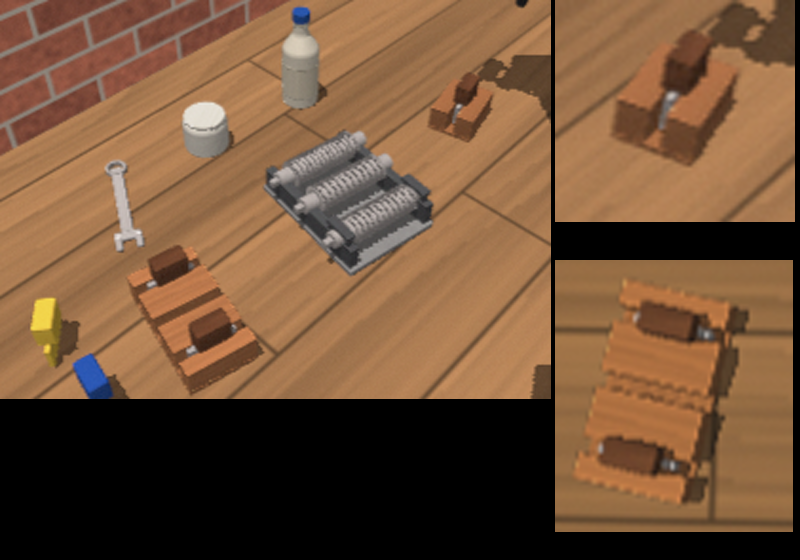

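The picture shows the fitting leaf upright in the job block at (465,105). The other two hang in the rack's end slots at (170,265) and (210,330), and the bystanders have not moved.

```bash
python3 -c "
from workcell import ticket
print(ticket.sign_off())"
```

```text
the job is handed in; nothing more can be done
None
```

The leaf from the rack's middle slot fits the front spindle, sinking the full 3.6 mm below the crests. It now hangs in the job block, the other two leaves hang in the rack (one tried and too high, the far one never tried), and I handed the job in at about 31 s.

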